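Set up the pocket scale and weigh the seed tube

TASK

The pocket scale lies face down in its foam case with one end tucked under a foam lip. Ease it out by lifting its free end first, turn it over and lay it gently, face up, in the middle of the round wooden board without letting it drop or flop over. Then stand the tall seed tube upright on the scale's steel pan, let go, and leave the jar, the two bowls and the small pine cone between case and board where they are.

Things in the scene. Friction and masses are not known exactly. Their poses are not given: they have to be found in the camera images.
- scale_center (a point): Centre of the pocket scale: white plastic slab 116 x 54 x 26 mm (x, y, z of its frame), about 0.2 kg. Its +z side is the underside with four feet and a battery hatch, its -z side the face. Starts face down (z up) in the case, its +x end tucked 12.5 mm under a foam lip. Pinched by its long sides, it can turn about the line between the fingers when an end is pressed on something.
- pan_center (a point): Centre of the scale's steel weighing pan, on the -z side, level with it: 60 mm (x) by 50 mm (y), 22 mm from the scale's centre towards +x. A small dark display lies towards -x. Axes as the scale's.
- tucked_end (a point): Middle of the scale's +x end face (58 mm from its centre), which starts under the lip.
- case: Fixed case of firm dark foam, 190 x 160 mm (x, y), 48 mm high (28 mm at the -x end); origin at the centre of its underside. The pocket is centred on it, floor 12 mm up, 1.5 mm play around the scale; axes as the scale's at the start. Beside the scale's -x half (x from -59.5 to 0) a finger trough runs along each long side: from the scale to 57 mm off the middle line, floor 12 mm up.
- lip_edge (a point): Middle of the lower edge of the foam lip that roofs the pocket's +x end: 30 mm above the pocket floor, 45.5 mm from the case's origin towards +x. The lip is 14 mm long, 6 mm thick. Under it the scale can tilt about 12 degrees before it jams, and more as it is drawn back.
- step_edge (a point): Middle of the upper edge of the low foam step at the pocket's -x end: 16 mm above the pocket floor. It keeps the scale from sliding out: the scale's -x end must first rise over 16 mm (about 8 degrees).
- tube_center (a point): Centre (83.5 mm up) of the sealed seed tube, 167 mm tall, about 0.18 kg, standing; z along it, upwards. Foot 40 mm across and 6 mm high, body 28 mm across up to 151 mm, above it a heavy steel plug 25 mm across. Top-heavy: grip the body's upper half.
- board_top (a point): Centre of the top of the fixed round wooden board, 220 mm across; the top is 12 mm above the table.
- tube_foot (a point): Centre of the underside of the tube's foot.
- jar_mid (a point): Bystander: a squat glass jar, 56 mm across, 75 mm high, centre half-way up. Leave it.
- cone_mid (a point): Bystander: a small pine cone standing between case and board, 36 mm across, 45 mm high, centre half-way up. Leave it.
- bowl_a_mid (a point): Bystander: an empty white bowl, 124 mm across, 45 mm high, centre half-way up. Leave it.
- bowl_b_mid (a point): Bystander: a second empty white bowl of the same size, centre half-way up. Leave it.
Mind the look-alikes: they are no part of the job. Of the things that look like the part that bears tube_center, the larger one is meant.

How it is judged (in metres and radians):
On the way, in this order (a step that is already met when the one before it is completed fails the run):
1. the scale's free end is raised (a tilt of over 6 degrees) while its other end is still under the lip (angle between scale_center's own z axis and vertical above 0.1 rad and x of tucked_end in the frame of lip_edge above 0.002 m and z of tucked_end in the frame of lip_edge below 0 m), for 0.02 s.
2. the scale lies flat and face up on the board, let go (angle between scale_center's own z axis and vertical above 3.04 rad and horizontal distance between scale_center and board_top below 0.06 m and z of scale_center in the frame of board_top below 0.016 m and contact force between the fingers and scale below 0.1 N), for 0.2 s.
At the end, for the whole second after the job is handed in: The scale lies face up and flat (within 6 degrees) on the board, its centre within 60 mm of the board's centre; the tube stands upright (within 6 degrees) on its pan, the foot's centre within 25 mm along and 20 mm across of the pan's centre; both at rest and let go (angle between scale_center's own z axis and vertical above 3.04 rad and horizontal distance between scale_center and board_top below 0.06 m and z of scale_center in the frame of board_top below 0.016 m and angle between tube_center's own z axis and vertical below 0.1 rad and linear speed of each of tube, scale below 0.02 m/s and z of tube_foot in the frame of pan_center between -0.004 and 0.003 m and x of tube_foot in the frame of pan_center between -0.025 and 0.025 m and y of tube_foot in the frame of pan_center between -0.02 and 0.02 m); the robot touches nothing.
It fails at once if the scale drops or flops over (turns faster than 8 rad/s) (angular speed of scale above 8 rad/s).
It fails at once if the scale is dropped or slammed onto the board (over 60 N) (contact force between scale and board above 60 N).
It fails at once if the tube tips over (angle between tube_center's own z axis and vertical above 0.6 rad).
It fails at once if the jar, the small cone or a bowl is shoved more than 40 mm (distance of any of jar_mid, cone_mid, bowl_a_mid, bowl_b_mid from where it was at the start of the episode above 0.04 m).
It also fails if it takes over 72 s, if anything falls off the work surface, if the arm or the gripper's body presses on something with over 40 N, if the wrist force passes 120 N, or if a joint passes its speed limit or range.

ROBOT

A 6-joint arm with a two-finger parallel gripper is mounted at the origin on the work surface. World frame = base frame: x ahead of the robot, y to its left, z up, the work surface at z = 0. Lengths are in mm, angles in rad, forces in N, time in s.
With the tool pointing down it reaches from about 300 to 850 mm from the base axis. Payload 4.2 kg.
Tool frame: the origin (TCP) lies at the very end of the fingers, on their centre line; the grasp point (between the pads) lies 19 mm behind it; z points along the fingers, x is the direction in which the jaws open and shut, and the axes are right-handed (so a half turn about z gives the same grasp; the last joint's range is limited). The gripper opens to 91 mm and grips with 3 to 60 N. Pads are 32 mm wide; open, the fingers measure 118 mm over their backs; the gripper's body (76 mm by 178 mm) begins 60 mm behind the grasp point.
Start: joints at [-1.146, 0.32, 1.565, -0, 1.257, -0.02], TCP at [247.415, -519.066, 213.976] pointing down, gripper open.
Joint ranges: [-3.11, 3.11], [-0.84, 2.01], [0.21, 2.61], [-1.34, 4.49], [0.05, 2.63], [-2.56, 2.56]. Speed limits (rad/s): [2.57, 2.57, 3.14, 3.14, 3.14, 3.14].

INTERFACE

Orientations are given as a 3x3 rotation matrix whose columns are the frame's x, y, z axes.
In Python, from bench import robot gives the robot as it stands. The module is installed in compiled form; this text tells all that it offers.
- The arm moves only by the shell command python3 -m pendant 'ROWS'. ROWS is text: rows parted by semicolons, each of 7 numbers parted by spaces: the shift along the world's x, y, z in cm, then the turn, a rotation vector about the world's x, y, z in degrees, then the closure, from 0 (fully open) to 1 (shut). A call has 1 to 12 rows; each row shifts and turns the commanded pose from where the row before left it; what a row does not reach is not made up. A row lasts 1/10 s, in which the tool goes at most 50 mm and 8.59 degrees, less where a joint would pass 70% of its speed; a pose out of reach is approached as far as the arm can. A call with a gripper value outside its range is refused whole. The fingers move at their own pace and stop on an object; the grip force is fixed at half the most. Time passes only in rows, so rows that do not move let the fingers close. It gives the time, the measured TCP pose, the force and the opening at its end, in the units of the state.
- robot.get_obs(): the state, without advancing time (a new reading comes with each control period).
- robot.read_camera(name): name is "side" or "top"; returns a dict with "image" (400x640x3 uint8, red, green, blue), "vfov" (degrees; the focal length in pixels is half the picture's height over the tangent of half this angle, whatever the lens; pixels are square), "cx", "cy" (the principal point, pixels), "origin" and "orientation" of the camera in the world. Camera axes: x right, y down, z forward; pixel columns grow to the right and rows downward; lengths in mm; the calibration is good to about 2 mm. A picture is of the moment at which its call begins. There is no depth.
- robot.job_done(): hands the job in, once; it reports no verdict.
The state is a dict: "clock": time; "qpos": joint angles; "qvel": joint speeds; "joint_efforts": joint torques, N m; "ee_pos": TCP position; "tool_rot": TCP orientation; "ft_force": force on the tool from outside, world axes, zero at the start; "moment": the same for the moment, N m; "opening": opening from 0.0 (shut) to 1.0 (fully open).
Only numpy, scipy, OpenCV 4.12 (cv2) and the standard library are available. Lean on these libraries where they do the work, as an engineer would, in place of code of your own. Each camera call takes 0.05 s, during which the arm holds its last target.

## Working session

There is one attempt and no reset: what is moved stays moved. The work goes in short steps, Python scripts to look and compute and a shell command to move; the robot and the scene stay as the last step left them, time stands still between calls to the robot, and variables do not carry over. Pictures are saved under pics/ and viewed, and the job is handed in when it is done.

```bash
mkdir -p pics; ls; python3 - <<'E'
from bench import robot
import cv2
o=robot.get_obs();print(o)
for n in("side","top"):
    c=robot.read_camera(n);cv2.imwrite(f"pics/{n}0.png",c["image"][:,:,::-1]);print({k:v for k,v in c.items() if k!="image"})
E
```

```text
pics
{'clock': 0.0, 'qpos': array([-1.14601187e+00,  3.20266301e-01,  1.56563886e+00,  2.66223198e-06,
        1.25736293e+00, -1.99905636e-02]), 'qvel': array([-0.00144545,  0.00023936,  0.00121498, -0.00098437,  0.00105959,
       -0.00082199]), 'joint_efforts': array([ 2.92754492e-03, -4.12452900e+01, -2.31972635e+01,  7.29709561e-02,
        4.58345900e-02, -1.31220304e-04]), 'ee_pos': array([ 247.20536465, -518.61713858,  213.15055908]), 'tool_rot': array([[ 4.30253477e-01, -9.02707855e-01, -6.88180771e-04],
       [-9.02706563e-01, -4.30254026e-01,  1.52758006e-03],
       [-1.67505106e-03, -3.60213326e-05, -9.99998596e-01]]), 'ft_force': array([-0.40501928, -0.12582914, -0.60074385]), 'moment': array([ 0.02107899, -0.02068408, -0.07241268]), 'opening': 1.001828703329619}
{'vfov': 44.89924919397843, 'cx': 320.22159807304575, 'cy': 187.99956693545676, 'origin': array([ 466.78402573, -590.00354968,  884.42894377]), 'orientation': array([[ 0.97730682, -0.15070589,  0.14885938],
       [-0.21128417, -0.74387304,  0.63404409],
       [ 0.0151783 , -0.65110724, -0.75883396]])}
{'vfov': 46.34744842350473, 'cx': 314.06866686647874, 'cy': 198.48843533333238, 'origin': array([ 420.61611499,   59.74622587, 1255.77052157]), 'orientation': array([[ 0.01983204, -0.98817362,  0.15205126],
       [-0.99976291, -0.01823321,  0.01190234],
       [-0.0089892 , -0.15225126, -0.98830094]])}
```

View pics/side0.png

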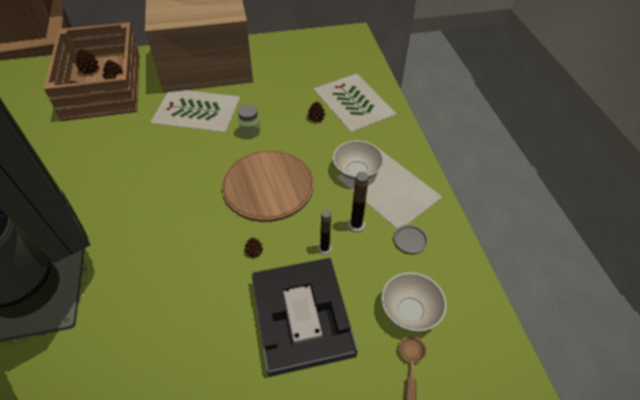

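View pics/top0.png

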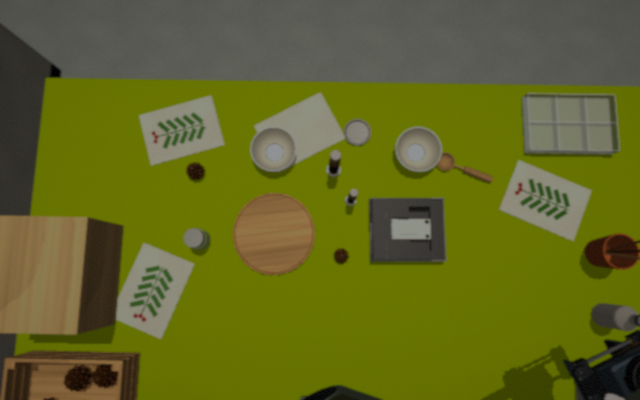

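The side view shows two tubes: a tall one at side (358,202) / top (333,165), and a short one at side (325,232) / top (351,197). The case is at side (303,315) / top (407,230), the board at side (267,185) / top (274,234), and the cone at side (253,247) / top (341,256). The other cones at side (317,112) and in the crate are look-alikes. I choose the taller tube and will check it in a crop.

```bash
python3 - <<'E'
import cv2,numpy as np
a=cv2.imread("pics/side0.png");b=cv2.imread("pics/top0.png")
a=cv2.resize(a[160:380,220:450],None,fx=3.4,fy=2.7*1.0,interpolation=cv2.INTER_CUBIC) if 0 else cv2.resize(a[160:380,220:450],None,fx=2.7,fy=2.7,interpolation=cv2.INTER_CUBIC)
b=cv2.resize(b[140:280,310:460],None,fx=4.2,fy=4.2,interpolation=cv2.INTER_CUBIC)
cv2.imwrite("pics/sc.png",np.clip(a*1.6,0,255));cv2.imwrite("pics/tc.png",np.clip(b*1.6,0,255))
E
```

```text
[ WARN:0@0.116] global loadsave.cpp:1063 imwrite_ Unsupported depth image for selected encoder is fallbacked to CV_8U.
```

View pics/sc.png

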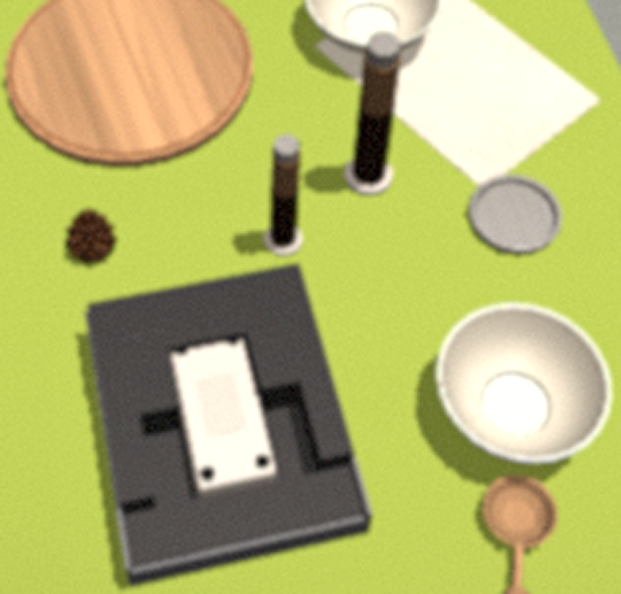

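View pics/tc.png

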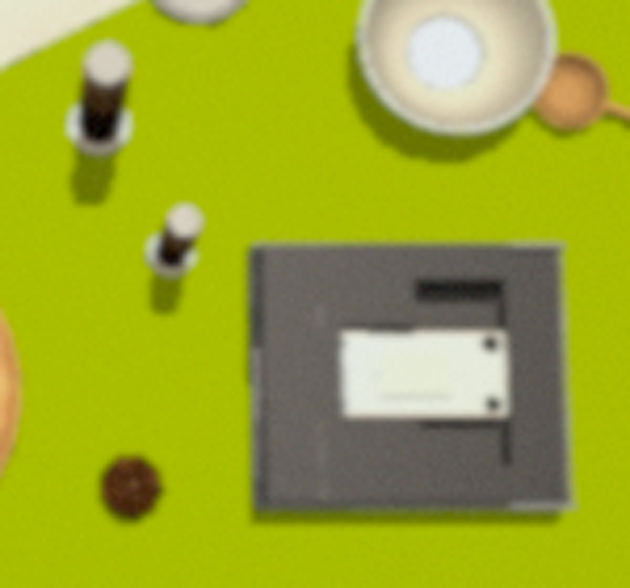

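```bash
cat > h.py <<'E'
import numpy as np,cv2
from bench import robot
def cal(c):
    f=200/np.tan(np.radians(c["vfov"])/2); return f,c["cx"],c["cy"],np.array(c["origin"]),np.array(c["orientation"])
def ray(c,uv,z):
    f,cx,cy,o,R=cal(c); uv=np.atleast_2d(uv).astype(float)
    d=np.c_[(uv[:,0]-cx)/f,(uv[:,1]-cy)/f,np.ones(len(uv))]@R.T
    return o+d*((z-o[2])/d[:,2])[:,None]
def proj(c,p):
    f,cx,cy,o,R=cal(c); q=(np.atleast_2d(p)-o)@R; return np.c_[cx+f*q[:,0]/q[:,2],cy+f*q[:,1]/q[:,2]]
def blob(m,near):
    n,l,s,ce=cv2.connectedComponentsWithStats(m.astype(np.uint8))
    L=l[near[1],near[0]]
    assert L>0,"seed off"
    k=(l==L).astype(np.uint8); c=max(cv2.findContours(k,cv2.RETR_EXTERNAL,cv2.CHAIN_APPROX_NONE)[0],key=cv2.contourArea)
    return c[:,0,:].astype(np.float32),ce[L]
E
python3 - <<'E'
from h import *
np.set_printoptions(precision=1,suppress=True)
seeds={"top":dict(scale=(400,228),case=(380,210),board=(274,234),ttop=(335,155),stop=(354,192)),
"side":dict(scale=(301,305),case=(270,290),board=(267,185),ttop=(361,178),stop=(326,214))}
for n in("top","side"):
    c=robot.read_camera(n);im=c["image"].astype(int);hsv=cv2.cvtColor(c["image"],cv2.COLOR_RGB2HSV)
    for k,s in seeds[n].items(): print(n,k,im[s[1],s[0]],hsv[s[1],s[0]])
    S=seeds[n]
    ct,_=blob((hsv[...,1]<70)&(hsv[...,2]>130),S["scale"]); r=cv2.minAreaRect(ct);P=cv2.boxPoints(r)
    ap=cv2.approxPolyDP(ct,4,True)
    print("scale z38",ray(c,P,38)[:,:2].tolist(), "mean",ray(c,P,38).mean(0))
    ct,_=blob((hsv[...,1]<70)&(hsv[...,2]<120),S["case"]);P=cv2.boxPoints(cv2.minAreaRect(ct))
    print("case",P.tolist(),ray(c,P,48)[:,:2].tolist())
    h0=hsv[...,0]
    ct,_=blob((h0<23)&(hsv[...,1]>60),S["board"]);e=cv2.fitEllipse(ct);
    W=ray(c,ct,12)[:,:2]; print("board",e,cv2.minEnclosingCircle(W.astype(np.float32)))
E
```

```text
top scale [143 146 137] [ 40  16 146]
top case [68 64 62] [10 23 68]
top board [144 114  68] [ 18 135 144]
top ttop [133 129 120] [ 21  25 133]
top stop [134 130 120] [ 21  27 134]
scale z38 [[554.8317946710332, -130.45905835172604], [556.6532901581413, -226.97606249594224], [512.2511668934695, -226.19798939822584], [510.4082041551342, -130.21384960231154]] mean [ 533.5 -178.5   38. ]
case [[369.361083984375, 199.02685546875], [443.99676513671875, 197.80331420898438], [445.01611328125, 259.98333740234375], [370.38043212890625, 261.2068786621094]] [[607.6749893285241, -70.15842652323693], [614.4968928662654, -264.6848068638825], [453.53176784190805, -263.680760957247], [446.68154170745737, -73.06030135341769]]
board ((273.5238342285156, 233.501953125), (79.6595687866211, 80.759765625), 25.737998962402344) ((516.8717651367188, 180.6829833984375), 108.72098541259766)
side scale [162 154 142] [ 18  31 162]
side case [48 45 44] [ 8 21 48]
side board [161 122  86] [ 14 119 161]
side ttop [118 114 107] [ 19  24 118]
side stop [123 118 113] [ 15  21 123]
scale z38 [[505.78258760795444, -126.07718036628546], [560.6889899725453, -123.83140457254927], [560.198492453631, -228.30787836031527], [509.0861282637649, -229.4179539830297]] mean [ 533.9 -176.9   38. ]
case [[244.6269989013672, 275.00897216796875], [335.43011474609375, 254.5782470703125], [358.11480712890625, 355.399169921875], [267.31170654296875, 375.82989501953125]] [[437.3943110442139, -82.0698534793388], [623.4694158052355, -72.02741055996819], [614.2265604458262, -283.4154223688589], [453.20507931770265, -285.79260660233416]]
board ((267.3417663574219, 185.3779754638672), (69.24459075927734, 91.23571014404297), 84.33795928955078) ((517.5365600585938, 178.89407348632812), 111.27730560302734)
```

```bash
python3 - <<'E'
from h import *
np.set_printoptions(precision=2,suppress=True)
seeds={"top":dict(scale=(400,228),case=(380,210),tt=(335,155),tf=(333,173),cone=(341,256)),
"side":dict(scale=(301,305),case=(270,290),tt=(361,178),tf=(356,228),cone=(253,247))}
C={}
for n in("top","side"):
    c=robot.read_camera(n);C[n]=c;hsv=cv2.cvtColor(c["image"],cv2.COLOR_RGB2HSV)
    S=seeds[n]
    for nm,m,z,lim in(("scale",(hsv[...,1]<70)&(hsv[...,2]>115),38,35),("case",(hsv[...,1]<70),48,60)):
        ct,_=blob(m,S[nm]);W=ray(c,ct,z)[:,:2]
        ce=np.array([533.5,-178])
        for sgn in(1,-1):
            off=24 if nm=="scale" else 70
            q=W[(abs(W[:,1]-ce[1])<lim)&(sgn*(W[:,0]-ce[0])>off*0.7)]
            # outermost
            vx,vy,x0,y0=cv2.fitLine(q.astype(np.float32),cv2.DIST_HUBER,0,.01,.01).ravel()
            print(n,nm,"long side",sgn,"yaw",np.degrees(np.arctan2(vy,vx))%180,"x@y=-178",x0+(-178-y0)*vx/vy,len(q))
    g=c["image"][...,1].astype(float);
    # tube: saturation-based non-green mask
    m=(hsv[...,1]<110)|(hsv[...,2]<60)
    for k in("tt","tf"):
        x,y=S[k]; print(n,k); print(hsv[y-14:y+14:2,x-14:x+14:2,2])
E
```

```text
top scale long side 1 yaw 94.10972 x@y=-178 557.20996 27
top scale long side -1 yaw 91.10107 x@y=-178 508.72906 27
top case long side 1 yaw 91.057655 x@y=-178 609.7369 46
top case long side -1 yaw 91.125114 x@y=-178 451.8068 47
top tt
[[144 145 143 143 144 143 144 142 136 128 121 118 110  91]
 [144 143 143 143 144 141 135 129 120 118 118 119 117 103]
 [143 144 144 141 135 122 118 118 119 119 119 120 118 117]
 [144 142 136 125 121 118 119 117 118 118 120 119 118 119]
 [136 126 121 119 119 118 119 122 118 118 119 118 119 120]
 [122 119 120 119 118 118 126 131 127 120 119 118 120 119]
 [118 118 119 119 117 124 131 133 133 128 119 120 118 118]
 [119 118 119 119 111 125 133 132 133 129 115 118 119 118]
 [117 120 119 118 104 107 129 132 130 119 113 118 118 119]
 [117 118 120 116  86  69  94 109  98  76 106 118 119 119]
 [119 120 119 115  76  47  50  53  49  58 111 119 119 119]
 [119 118 120 113  65  39  38  37  35  66 112 119 118 120]
 [119 119 120 119  66  27  34  31  32  79 116 118 119 119]
 [118 119 120 122  67  16  16  23  31 103 120 119 119 118]]
top tf
[[117 117 118 120 116  86  69  
[... 1996 characters left out ...]
7 134 134 105  13  11  13  17  12  40 123 133 134]
 [130 131 122 109  77  17  12   7  13  10  52 129 134 134]
 [ 86  86  85  92  69  11   9  10  10   8  83 148 135 131]
 [ 78  76  77  94  80  12  10  18  13  13 109 156 134 135]
 [ 78  77  78  84  92  56  23  16  14  62 142 151 132 134]
 [ 77  78  75  74  87  99 105 103 106 145 156 129 133 134]
 [ 86  87  97 109  89 100 128 136 138 129 113 130 135 136]
 [130 130 134 136 132 120 109 111 114 122 131 136 135 134]
 [136 135 134 134 135 135 134 136 135 135 134 133 133 134]
 [135 135 134 135 134 133 135 135 134 134 135 133 134 136]
 [134 133 134 136 135 135 133 133 133 136 134 136 134 135]
 [135 134 134 136 136 133 133 134 134 134 135 136 134 135]]
```

```bash
python3 - <<'E'
import cv2,numpy as np
a=cv2.imread("pics/side0.png");b=cv2.imread("pics/top0.png")
a=cv2.resize(a[165:240,310:390],None,fx=7,fy=7,interpolation=cv2.INTER_NEAREST)
b=cv2.resize(b[140:215,310:385],None,fx=7,fy=7,interpolation=cv2.INTER_NEAREST)
cv2.imwrite("pics/t2.png",np.clip(np.vstack([a[:,:525],b])[:525]*1.6,0,255).astype(np.uint8))
cv2.imwrite("pics/t3.png",np.clip(b*1.6,0,255).astype(np.uint8))
E
```

```text
(no output)
```

View pics/t2.png

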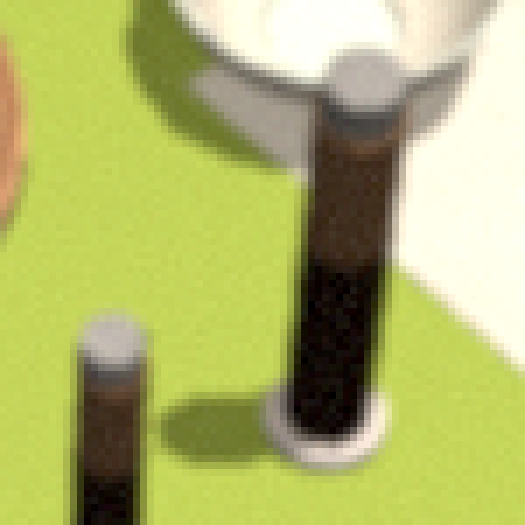

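View pics/t3.png

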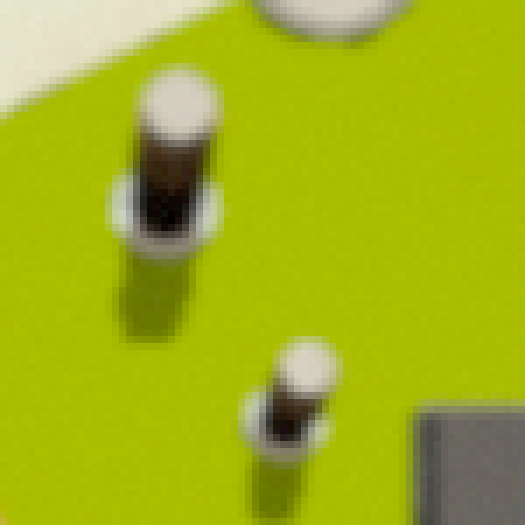

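```bash
python3 - <<'E'
from h import *
np.set_printoptions(precision=1,suppress=True)
t=robot.read_camera("top");s=robot.read_camera("side")
for a,z in(((373.1,228),48),((369.5,228),0),((444.6,228),28)): print("case end",ray(t,a,z))
for c,p in((t,[(335.4,155.0),(333.6,169.7)]),(s,[(362.4,176.4),(356.6,225.7)])):
    print("tube",ray(c,p[0],167),ray(c,p[1],6))
print("cone",ray(t,(341,256),22),ray(s,(253,247),22)); print("bowl b",ray(t,(418,150),45)); print("bowl a",ray(t,(273,150),45)); print("jar",ray(t,(196,239),40))
print("small",ray(t,(353.7,192.5),110))
# profile of scale long axis & case
for n,c in(("top",t),("side",s)):
    for y in range(-290,-60,6):pass
    ys=np.arange(-285,-60,1.0)
    pts=np.c_[533-(ys+170)*0.019,ys,np.full(len(ys),38)]
    uv=proj(c,pts).astype(np.float32)
    v=cv2.remap(c["image"].astype(np.float32).mean(2),uv[:,:1],uv[:,1:],cv2.INTER_LINEAR).ravel()
    d=np.gradient(v); i=np.argsort(-abs(d))[:14]; print(n,[(ys[k],round(float(d[k]),1)) for k in sorted(i)])
E
```

```text
case end [[532. -80.  48.]]
case end [[536.2 -75.8   0. ]]
case end [[ 537.4 -269.8   28. ]]
tube [[694.3  23.9 167. ]] [[693.4  23.    6. ]]
tube [[696.6  22.6 167. ]] [[695.6  18.8   6. ]]
cone [[459.3   1.   22. ]] [[461.4  -2.2  22. ]]
bowl b [[ 742.4 -199.4   45. ]]
bowl a [[735.7 186.4  45. ]]
jar [[495.3 379.7  40. ]]
small [[613.8 -24.6 110. ]]
top [(np.float64(-234.0), 5.8), (np.float64(-233.0), 7.5), (np.float64(-232.0), 9.6), (np.float64(-231.0), 11.8), (np.float64(-230.0), 11.5), (np.float64(-229.0), 9.6), (np.float64(-228.0), 7.8), (np.float64(-227.0), 6.2), (np.float64(-130.0), -7.5), (np.float64(-129.0), -9.5), (np.float64(-128.0), -9.9), (np.float64(-127.0), -9.9), (np.float64(-126.0), -10.1), (np.float64(-125.0), -7.7)]
side [(np.float64(-283.0), -14.2), (np.float64(-282.0), -14.2), (np.float64(-281.0), -12.2), (np.float64(-275.0), 11.8), (np.float64(-274.0), 11.0), (np.float64(-231.0), 15.9), (np.float64(-230.0), 17.5), (np.float64(-229.0), 16.9), (np.float64(-228.0), 13.1), (np.float64(-126.0), -13.6), (np.float64(-125.0), -18.2), (np.float64(-124.0), -22.1), (np.float64(-123.0), -20.1), (np.float64(-122.0), -17.2)]
```

```bash
python3 -m pendant '2.6 2.85 -.7 0 0 6 .21;2.6 2.85 -.7 0 0 6 .21;2.6 2.85 -.7 0 0 6 .21;2.6 2.85 -.7 0 0 6 .21;2.6 2.85 -.7 0 0 6 .21;2.6 2.85 -.7 0 0 6 .21;2.6 2.85 -.7 0 0 6 .21;2.6 2.85 -.7 0 0 6 .21;2.6 2.85 -.7 0 0 6 .21;2.6 2.85 -.7 0 0 6 .21;2.6 2.85 -.7 0 0 5.6 .21;0 0 0 5 0 0 .21'
python3 -m pendant '0 0 0 5 0 0 .21;0 0 0 0 0 0 .21'
python3 - <<'E'
from h import *
np.set_printoptions(precision=3,suppress=True)
o=robot.get_obs();print(o["qpos"],o["ee_pos"],o["tool_rot"],o["opening"])
E
```

```text
clock: 1.6
ee_pos: [536.2, -198.9, 136.3]
tool_rot: [[1.0, 0.03, -0.001], [0.03, -0.995, 0.091], [0.002, -0.091, -0.996]]
ft_force: [-0.4, -1.1, -1.6]
opening: 0.789
clock: 1.8
ee_pos: [533.7, -207.0, 136.3]
tool_rot: [[1.0, 0.017, -0.0], [0.017, -0.985, 0.174], [0.003, -0.174, -0.985]]
ft_force: [-0.7, -0.6, 0.3]
opening: 0.795
[-0.481  0.414  1.638  0.167  1.176 -0.569] [ 533.715 -207.009  136.289] [[ 1.     0.017 -0.   ]
 [ 0.017 -0.985  0.174]
 [ 0.003 -0.174 -0.985]] 0.7945828958694515
```

```bash
python3 -m pendant '0 .2 -2.5 0 0 0 .21;0 0 -2.5 0 0 0 .21;0 0 -2 0 0 0 .21;0 0 0 0 0 0 .21'
python3 - <<'E'
from h import *
for n,(a,b,cc,d) in(("side",(220,380,230,390)),("top",(170,290,330,490))):
    c=robot.read_camera(n)["image"][:,:,::-1][a:b,cc:d]
    cv2.imwrite(f"pics/{n}1.png",np.clip(cv2.resize(c,None,fx=4,fy=4,interpolation=cv2.INTER_CUBIC)*1.5,0,255).astype(np.uint8))
E
```

```text
clock: 2.2
ee_pos: [531.2, -202.5, 64.6]
tool_rot: [[1.0, 0.018, -0.005], [0.019, -0.984, 0.175], [-0.002, -0.175, -0.985]]
ft_force: [-0.3, -0.3, 0.8]
opening: 0.787
```

View pics/side1.png

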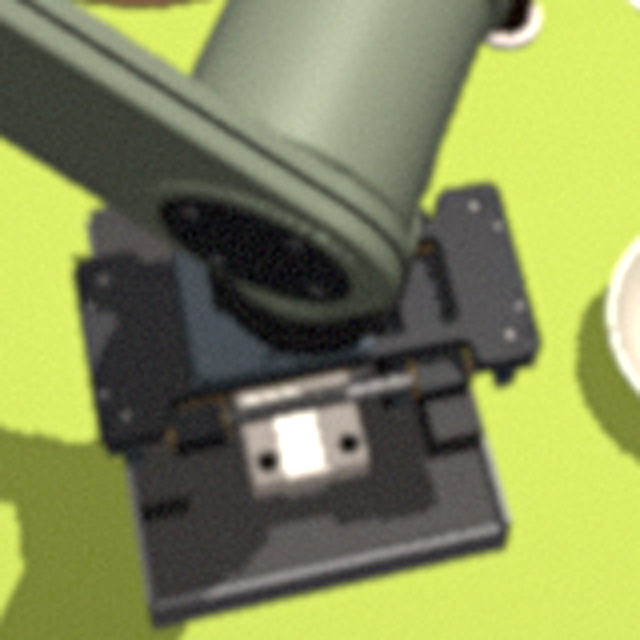

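View pics/top1.png

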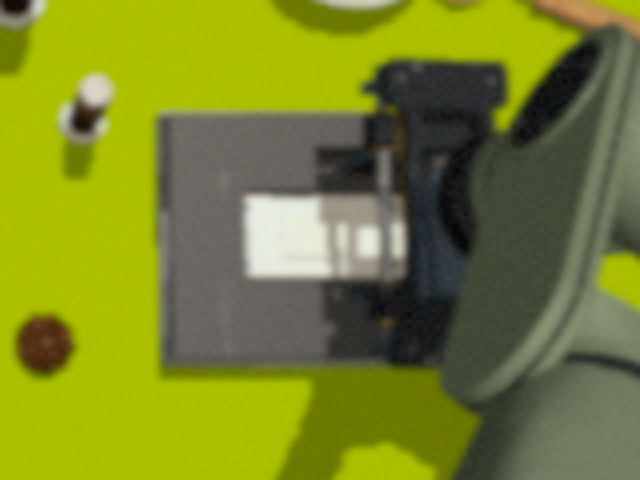

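The fingers straddle the scale's free half, side crop (210,420)/(445,390), with the trough below them. I'll recheck the TCP reading, since it drifted slightly.

```bash
python3 -m pendant '0 0 0 0 0 0 .21'; python3 - <<'E'
from h import *
for i in range(2):
    o=robot.get_obs();print(o["ee_pos"],o["qpos"])
E
```

```text
clock: 2.4
ee_pos: [534.2, -203.9, 68.4]
tool_rot: [[1.0, 0.019, 0.002], [0.019, -0.985, 0.172], [0.006, -0.172, -0.985]]
ft_force: [0.9, -0.5, 0.3]
opening: 0.791
[ 534.24136614 -203.92547887   68.35732532] [-0.4754268   0.47845486  1.72420443  0.18138528  1.02400123 -0.59558676]
[ 534.24136614 -203.92547887   68.35732532] [-0.4754268   0.47845486  1.72420443  0.18138528  1.02400123 -0.59558676]
```

```bash
python3 -m pendant '0 0 -2 0 0 0 .21;0 0 -1.5 0 0 0 .21;0 0 -1 0 0 0 .21;0 0 -.4 0 0 0 .21;0 0 0 0 0 0 .21;0 0 0 0 0 0 .21'
```

```text
clock: 3.0
ee_pos: [534.0, -203.8, 18.7]
tool_rot: [[1.0, 0.019, 0.001], [0.019, -0.985, 0.173], [0.005, -0.173, -0.985]]
ft_force: [-0.5, -0.8, -0.1]
opening: 0.792
```

```bash
python3 -m pendant '0 0 0 0 0 0 .5;0 0 0 0 0 0 .7;0 0 0 0 0 0 .7;0 0 0 0 0 0 .7;0 0 0 0 0 0 .7;0 0 0 0 0 0 .7'
```

```text
clock: 3.6
ee_pos: [533.3, -203.7, 18.4]
tool_rot: [[1.0, 0.019, 0.0], [0.019, -0.985, 0.174], [0.003, -0.173, -0.985]]
ft_force: [-1.2, -1.6, 5.5]
opening: 0.59
```

```bash
python3 - <<'E'
from h import *
for i in range(1):
    o=robot.get_obs();print(o["ee_pos"],o["qpos"],o["opening"]*91,o["ft_force"])
E
```

```text
[ 533.33570803 -203.66090304   18.40543333] [-0.47586675  0.53746119  1.77299229  0.19505335  0.92082783 -0.62017431] 53.67604567352827 [-1.23735078 -1.60342578  5.51829439]
```

```bash
python3 -m pendant '0 -.1 .2 -1.2 0 0 .7;0 -.06 .19 -1.3 0 0 .7;0 -.02 .19 -1.2 0 0 .7;0 0 .19 -1.3 0 0 .7;0 0 .2 -1.25 0 0 .7;0 0 .19 -1.25 0 0 .7;0 0 .19 -1.25 0 0 .7;0 0 .19 -1.25 0 0 .7;0 0 0 0 0 0 .7;0 0 0 0 0 0 .7'
python3 - <<'E'
from h import *
for n,(a,b,cc,d) in(("side",(220,380,230,390)),("top",(170,290,330,490))):
    c=robot.read_camera(n)["image"][:,:,::-1][a:b,cc:d]
    cv2.imwrite(f"pics/{n}2.png",np.clip(cv2.resize(c,None,fx=4,fy=4,interpolation=cv2.INTER_CUBIC)*1.5,0,255).astype(np.uint8))
E
```

```text
clock: 4.6
ee_pos: [533.6, -205.4, 33.5]
tool_rot: [[1.0, 0.019, 0.0], [0.019, -1.0, -0.0], [0.0, 0.0, -1.0]]
ft_force: [0.2, 1.4, 0.4]
opening: 0.587
```

View pics/top2.png

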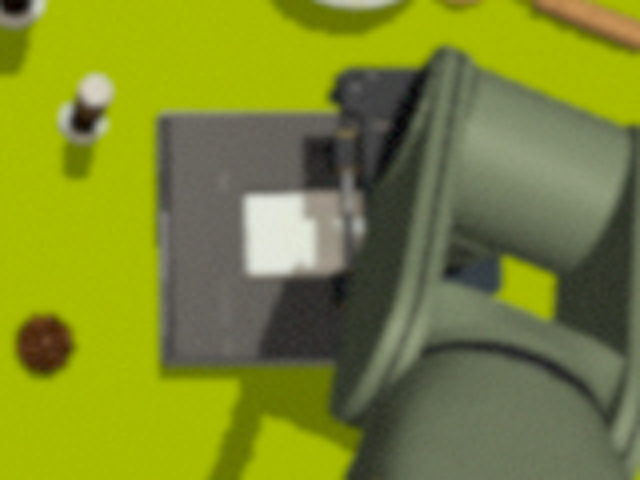

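View pics/side2.png

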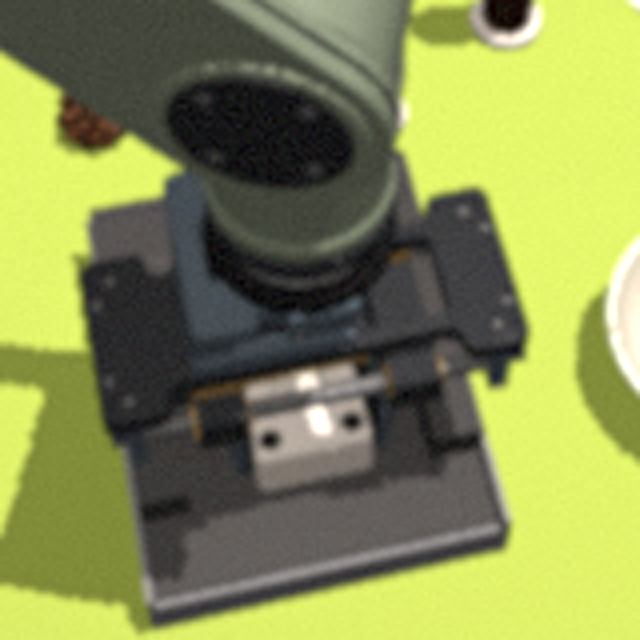

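```bash
python3 -m pendant '0 -.4 .07 0 0 0 .7;0 -.5 .09 0 0 0 .7;0 -.5 .09 0 0 0 .7;0 -.6 .11 0 0 0 .7;0 -.6 .11 0 0 0 .7;0 0 1 0 0 0 .7;0 0 2 0 0 0 .7;0 0 3 0 0 0 .7;0 0 4 0 0 0 .7;0 0 4 0 0 0 .7;0 0 4 0 0 0 .7;0 0 0 0 0 0 .7'
python3 - <<'E'
from h import *
o=robot.get_obs();print(o["ee_pos"],o["qpos"],o["opening"]*91,o["ft_force"])
for n in ("side","top"):
    c=robot.read_camera(n)["image"][:,:,::-1]
    cv2.imwrite(f"pics/{n}3.png",np.clip(c*1.5,0,255).astype(np.uint8))
E
```

```text
clock: 5.9
ee_pos: [536.4, -232.7, 225.4]
tool_rot: [[1.0, 0.019, 0.013], [0.019, -1.0, -0.006], [0.013, 0.006, -1.0]]
ft_force: [1.6, -1.1, -2.6]
opening: 0.587
[ 536.44096796 -232.68114132  225.41405985] [-4.29032777e-01  3.20895405e-01  1.53342747e+00  1.93002650e-04
  1.27341379e+00 -4.48000034e-01] 53.44668735847156 [ 1.62865705 -1.05255772 -2.62734598]
```

View pics/side3.png

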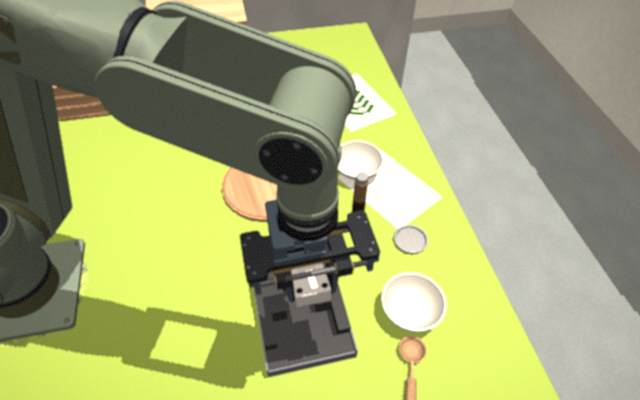

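```bash
cat > kin.py <<'E'
import numpy as np
from scipy.spatial.transform import Rotation as Ro
from scipy.optimize import least_squares
def fk(q,p):
    d1,a1,L2,e,L3,t,off=p
    R=Ro.from_euler('z',q[0]+off); pos=R.apply([a1,0,d1])
    R=R*Ro.from_euler('y',q[1]); pos=pos+R.apply([0,0,L2])
    R=R*Ro.from_euler('y',q[2]); pos=pos+R.apply([e,0,L3])
    R=R*Ro.from_euler('ZYZ',[q[3],q[4],q[5]+np.pi]); w=pos
    return pos+R.apply([0,0,t]),R,w
D=[([-1.14601,.320266,1.565639,0,1.257363,-.019991],[247.2,-518.6,213.15]),
([-.481,.414,1.638,.167,1.176,-.569],[533.715,-207.009,136.289]),
([-0.4754268,0.47845486,1.72420443,0.18138528,1.02400123,-0.59558676],[534.24,-203.925,68.357]),
([-0.47586675,0.53746119,1.77299229,0.19505335,0.92082783,-0.62017431],[533.336,-203.66,18.4]),
([-.4290328,.3208954,1.5334275,.000193,1.2734138,-.448],[536.44,-232.68,225.41])]
E
python3 - <<'E'
from kin import *
import numpy as np
np.set_printoptions(precision=3,suppress=True)
prior=np.array([350,0,450,0,450,300,.02]);sg=np.array([150,60,150,60,150,60,.005])
f=lambda p:np.r_[np.concatenate([fk(q,p)[0]-x for q,x in D]),(p-prior)/sg]
r=least_squares(f,prior,x_scale=sg);print(r.x,r.cost)
for q,x in D: print(fk(q,r.x)[0]-x)
print(fk(D[2][0],r.x)[1].as_matrix())
np.save("p.npy",r.x)
E
```

```text
[157.846   9.084 551.841   3.228 414.151 337.157   0.02 ] 1.6460644687658093
[ 0.184 -0.472 -0.103]
[-0.565 -0.068  0.166]
[0.131 0.031 0.014]
[ 0.086  0.031 -0.096]
[-0.116  0.235  0.027]
[[ 0.999  0.039 -0.001]
 [ 0.039 -0.984  0.172]
 [ 0.006 -0.172 -0.985]]
```

```bash
cat >> kin.py <<'E'
P=None
def getp():
    global P
    if P is None:P=np.load("p.npy")
    return P
lo=np.array([-3.11,-.84,.21,-1.34,.05,-2.56]);hi=np.array([3.11,2.01,2.61,4.49,2.63,2.56])
def fk2(q):
    q=np.array(q,float).copy();q[5]+=.02
    return fk(q,getp())
def ik(pos,R,q0):
    def f(q):
        x,r,_=fk2(q); return np.r_[(x-pos)/100,(R.inv()*r).as_rotvec(),1e-4*(q-q0)]
    s=least_squares(f,np.clip(q0,lo+.03,hi-.03),bounds=(lo+.02,hi-.02))
    return s.x,np.linalg.norm(f(s.x)[:6])
def tool(alpha,phi):
    a=np.radians(alpha);h=np.array([np.cos(a),np.sin(a),0]);z=np.array([0,0,1.])
    ph=np.radians(phi);d=h*np.sin(ph)-z*np.cos(ph);x=np.cross(z,h);return Ro.from_matrix(np.c_[x,np.cross(d,x),d]),h,d
E
python3 - <<'E'
from kin import *
np.set_printoptions(precision=2,suppress=True)
C=np.array([516.5,180,0])
q00=np.array([-.42,.32,1.53,0,1.27,-.45])
for al in range(-165,185,15):
    out=[]
    # continuous from above, at height
    R,h,d=tool(al,0)
    ok=[]
    for q0 in(np.array([.35,.3,1.5,0,1.3,np.clip(.35-np.radians(al+90),-2.5,2.5)]),):
        q=q0
        for ph in(0,20,40,60,70,80):
            R,h,d=tool(al,ph); G=C+71*h+[0,0,104.4+ (100 if ph<70 else 0)]
            q,e=ik(G+19*d,R,q); ok.append((ph,e))
            if ph==80:q80=q;w80=fk2(q)[2]
        for ph in(60,40,20,0,-20,-40,-50,-60,-70):
            R,h,d=tool(al,ph); G=C+71*h+[0,0,104.4]
            q,e=ik(G+19*d,R,q); ok.append((ph,e))
    print(al,[f"{p}" if e<.01 else f"{p}x" for p,e in ok],"q80",q80,"w",w80)
E
```

```text
-165 ['0', '20', '40', '60', '70', '80', '60', '40', '20', '0', '-20', '-40x', '-50x', '-60x', '-70x'] q80 [0.29 1.04 1.27 0.06 2.23 1.6 ] w [750.57 242.72 159.65]
-150 ['0', '20', '40', '60', '70', '80', '60', '40', '20', '0', '-20', '-40', '-50x', '-60x', '-70x'] q80 [ 0.37  1.03  1.28 -0.16  2.22  1.43] w [726.36 301.16 159.65]
-135 ['0', '20', '40', '60', '70', '80', '60', '40', '20', '0', '-20', '-40', '-50', '-60', '-70x'] q80 [ 0.45  1.01  1.33 -0.37  2.16  1.28] w [687.85 351.35 159.65]
-120 ['0', '20', '40', '60', '70', '80', '60', '40', '20', '0', '-20', '-40', '-50', '-60', '-70'] q80 [ 0.53  0.98  1.41 -0.56  2.05  1.17] w [637.66 389.86 159.65]
-105 ['0', '20', '40', '60', '70', '80', '60', '40', '20', '0', '-20', '-40', '-50', '-60', '-70'] q80 [ 0.6   0.94  1.52 -0.73  1.92  1.11] w [579.22 414.07 159.65]
-90 ['0', '20', '40', '60', '70', '80', '60', '40', '20', '0', '-20', '-40', '-50', '-60', '-70'] q80 [ 0.67  0.89  1.66 -0.89  1.78  1.09] w [516.5  422.32 159.65]
-75 ['0', '20', '40', '60', '70', '80', '60', '40', '20', '0', '-20', '-40', '-50', '-60', '-70'] q80 [
[... 2290 characters left out ...]
20x', '40x', '60x', '70x', '80x', '60x', '40x', '20x', '0x', '-20x', '-40', '-50', '-60', '-70'] q80 [ 0.52  0.12  2.36 -0.28  0.07 -2.54] w [280.27 167.79 374.29]
150 ['0x', '20x', '40x', '60x', '70x', '80x', '60x', '40x', '20x', '0x', '-20x', '-40', '-50', '-60x', '-70x'] q80 [ 0.52  0.11  2.41 -0.59  0.07 -2.54] w [265.97 157.75 368.87]
165 ['0x', '20x', '40x', '60x', '70x', '80x', '60x', '40x', '20x', '0x', '-20x', '-40', '-50x', '-60x', '-70x'] q80 [ 0.49  0.1   2.45 -0.97  0.07 -2.54] w [256.66 145.08 361.21]
180 ['0x', '20x', '40x', '60x', '70x', '80x', '60x', '40x', '20x', '0x', '-20x', '-40x', '-50x', '-60x', '-70x'] q80 [ 0.46  0.11  2.48 -1.32  0.07 -2.54] w [252.78 130.25 354.09]
```

```bash
python3 -m pendant '-.4 3 .5 0 0 -2 .7;-.4 4.4 .5 0 0 -2 .7;-.4 4.4 .5 0 0 -2 .7;-.4 4.4 .5 0 0 -2 .7;-.4 4.4 .5 0 0 -2 .7;-.4 4.4 .5 0 0 -2 .7;-.4 4.4 .5 0 0 -2 .7;-.4 4.4 .5 0 0 -2.1 .7;0 1.8 0 0 0 0 .7;0 0 0 0 0 0 .7'
python3 -m pendant '-.03 -.13 .11 -5.52 1.48 0 .7;-.03 -.13 .11 -5.52 1.48 0 .7;-.03 -.13 .11 -5.52 1.48 0 .7;-.03 -.13 .11 -5.52 1.48 0 .7;-.04 -.13 .11 -5.52 1.48 0 .7;-.04 -.13 .11 -5.52 1.48 0 .7;-.04 -.13 .11 -5.52 1.48 0 .7;0 0 0 0 0 0 .7;0 0 0 0 0 0 .7'
python3 - <<'E'
from h import *
o=robot.get_obs();print(o["ee_pos"],o["qpos"],o["opening"]*91,o["ft_force"])
for n in ("side","top"):
    c=robot.read_camera(n)["image"][:,:,::-1]
    cv2.imwrite(f"pics/{n}4.png",np.clip(c*1.5,0,255).astype(np.uint8))
E
```

```text
clock: 7.0
ee_pos: [500.0, 126.8, 256.2]
tool_rot: [[0.967, -0.255, -0.004], [-0.255, -0.967, -0.0], [-0.004, 0.001, -1.0]]
ft_force: [-1.4, 0.1, -2.2]
opening: 0.591
clock: 7.9
ee_pos: [498.9, 115.0, 264.6]
tool_rot: [[0.966, -0.197, -0.168], [-0.259, -0.74, -0.62], [-0.002, 0.643, -0.766]]
ft_force: [0.0, -0.0, -1.2]
opening: 0.586
[498.9241756 114.9670119 264.5832285] [ 0.50916311  0.44337333  1.44254026 -0.48731531  1.76186729  0.80260918] 53.35427319727204 [ 0.00362331 -0.0483172  -1.19422494]
```

View pics/side4.png

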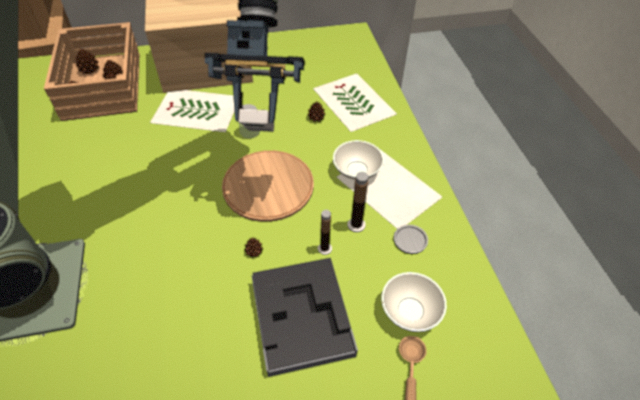

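View pics/top4.png

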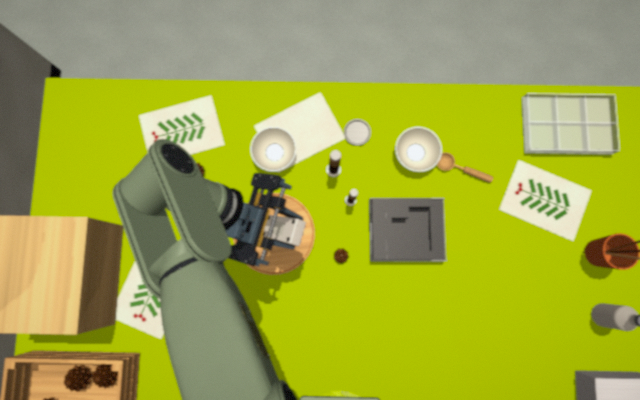

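```bash
python3 -m pendant '-.03 -.13 .11 -5.52 1.48 0 .7;-.03 -.13 .11 -5.52 1.48 0 .7;-.03 -.13 .11 -5.52 1.48 0 .7;-.03 -.13 .11 -5.52 1.48 0 .7;-.04 -.13 .11 -5.52 1.48 0 .7;-.04 -.13 .11 -5.52 1.48 0 .7;-.04 -.13 .11 -5.52 1.48 0 .7;0 0 -3 0 0 0 .7;0 0 -3 0 0 0 .7;0 0 -3 0 0 0 .7;0 0 0 0 0 0 .7;0 0 0 0 0 0 .7'
python3 - <<'E'
from h import *
o=robot.get_obs();print(o["ee_pos"],o["qpos"],o["opening"]*91,o["ft_force"])
for n in ("side","top"):
    c=robot.read_camera(n)["image"][:,:,::-1]
    a,b,cc,d=(60,240,170,350) if n=="side" else (130,310,180,360)
    cv2.imwrite(f"pics/{n}5.png",np.clip(cv2.resize(c[a:b,cc:d],None,fx=3.3,fy=3.3,interpolation=cv2.INTER_CUBIC)*1.5,0,255).astype(np.uint8))
E
```

```text
clock: 9.2
ee_pos: [497.0, 105.9, 184.6]
tool_rot: [[0.966, -0.046, -0.256], [-0.26, -0.168, -0.951], [0.001, 0.985, -0.174]]
ft_force: [-0.4, 0.2, -1.1]
opening: 0.586
[496.96704755 105.912215   184.6247429 ] [ 0.61422081  0.81869228  1.4981351  -0.77592208  2.02397572  1.02224227] 53.352220297169175 [-0.44014584  0.15347226 -1.10705502]
```

View pics/side5.png

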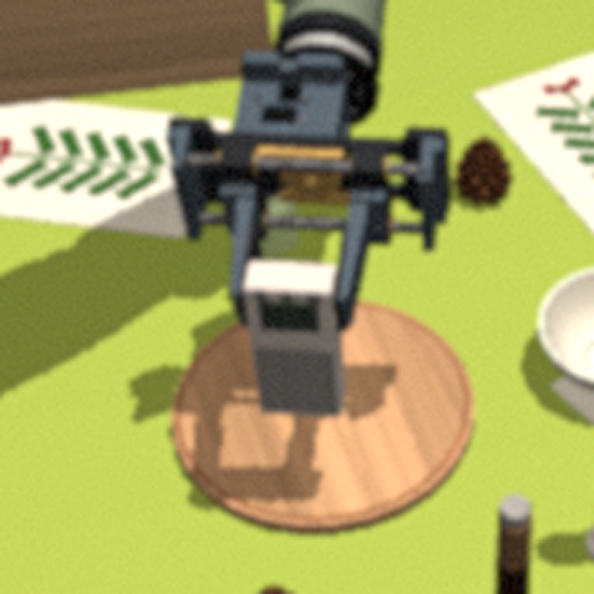

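View pics/top5.png

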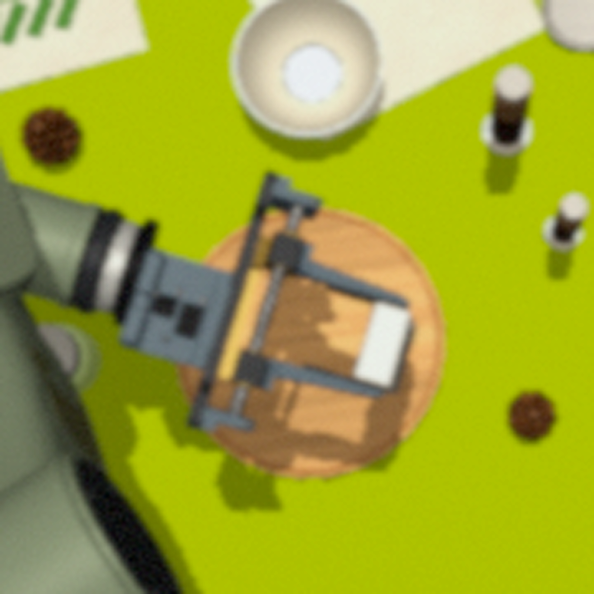

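```bash
python3 - <<'E'
from h import *
from kin import tool
np.set_printoptions(precision=1,suppress=True)
o=robot.get_obs();t=o["tool_rot"];d=t[:,2];T=o["ee_pos"];gp=T-19*d
R,h,_=tool(-105,80);y=t[:,0];z=np.array([0,0,1.])
s=robot.read_camera("side");tp=robot.read_camera("top")
for dp in(-6,-3,0,3,6):
    ps=np.radians(90+dp); # -x end dir
    mx=h*np.cos(ps)+z*np.sin(ps); zs=-h*np.sin(ps)+z*np.cos(ps) 
    c=gp-mx*(-34.4)*-1*1 if 0 else gp-34.4*mx-11.7*zs
    K=lambda a,b,zz:c-mx*a*1+y*b+zs*zz
    pts=np.array([K(-58,-27,-13),K(-58,27,-13),K(58,-27,-13),K(58,27,-13)])
    u=proj(s,pts);u=(u-[170,60])*3.3
    pt=np.array([K(-58,b,q) for b in(-27,27) for q in(-13,13)])
    v=(proj(tp,pt)-[180,130])*3.3
    print(dp,u.ravel(),"top",v.ravel())
E
```

```text
-6 [235.8 291.7 326.  295.6 257.7 404.  339.7 407.7] top [390.4 390.  353.5 379.1 412.9 313.4 376.3 302.5]
-3 [235.9 288.7 326.  292.7 256.5 408.7 338.7 412.5] top [388.7 389.4 351.7 378.6 411.2 312.8 374.5 302. ]
0 [235.9 285.7 326.1 289.6 255.2 413.2 337.8 416.9] top [386.9 388.8 350.  378.1 409.5 312.1 372.8 301.5]
3 [236.  282.7 326.2 286.6 253.9 417.3 336.8 421.1] top [385.  388.2 348.2 377.6 407.6 311.4 371.1 301. ]
6 [236.2 279.7 326.4 283.6 252.6 421.1 335.8 425. ] top [383.  387.6 346.5 377.1 405.7 310.7 369.3 300.6]
```

```bash
python3 - <<'E'
from h import *
c=robot.read_camera("side")["image"][:,:,::-1]
cv2.imwrite("pics/s6.png",np.clip(cv2.resize(c[130:195,235:285],None,fx=9,fy=9,interpolation=cv2.INTER_CUBIC)*1.8,0,255).astype(np.uint8))
E
```

```text
(no output)
```

View pics/s6.png

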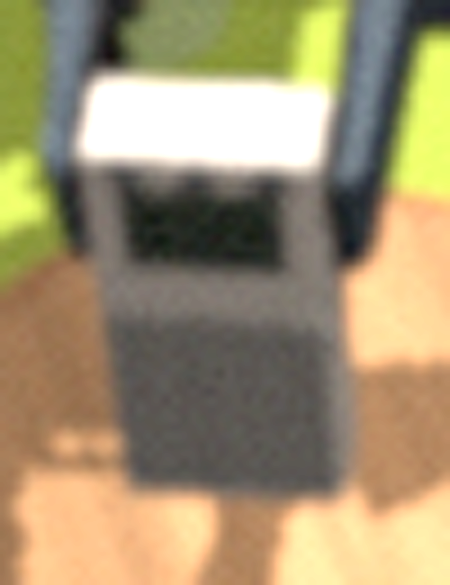

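The corner fit gives the scale about 3° short of vertical, with its face towards the side camera and the display at s6 (205,225). I'll correct that and lower.

```bash
python3 -m pendant '0 0 -1 -2.9 .78 0 .7;0 0 -2 0 0 0 .7;0 0 -2 0 0 0 .7;0 0 -1.5 0 0 0 .7;0 0 -.7 0 0 0 .7;0 0 -.3 0 0 0 .7;0 0 0 0 0 0 .7;0 0 0 0 0 0 .7'
python3 -m pendant '0 0 -.1 0 0 0 .7;0 0 -.1 0 0 0 .7;0 0 0 0 0 0 .7'
```

```text
clock: 10.25
ee_pos: [496.8, 106.5, 109.0]
tool_rot: [[0.966, -0.033, -0.257], [-0.259, -0.118, -0.959], [0.001, 0.993, -0.122]]
ft_force: [0.1, 0.6, -2.0]
opening: 0.592
clock: 10.55
ee_pos: [496.6, 106.4, 106.6]
tool_rot: [[0.966, -0.032, -0.257], [-0.259, -0.118, -0.959], [0.0, 0.993, -0.122]]
ft_force: [0.1, -0.1, -1.8]
opening: 0.589
```

```bash
python3 -m pendant '0 0 -.1 0 0 0 .7;0 0 -.1 0 0 0 .7;0 0 0 0 0 0 .7;0 0 0 0 0 0 .7'
python3 -m pendant '0 0 -.1 0 0 0 .7;0 0 0 0 0 0 .7;0 0 0 0 0 0 .7'
python3 -m pendant '0 0 -.1 0 0 0 .7;0 0 0 0 0 0 .7;0 0 0 0 0 0 .7'
```

```text
clock: 10.95
ee_pos: [496.6, 106.4, 104.5]
tool_rot: [[0.966, -0.031, -0.257], [-0.259, -0.117, -0.959], [0.0, 0.993, -0.122]]
ft_force: [-0.6, -0.6, -2.4]
opening: 0.589
clock: 11.25
ee_pos: [496.6, 106.4, 103.5]
tool_rot: [[0.966, -0.032, -0.257], [-0.259, -0.117, -0.959], [0.0, 0.993, -0.122]]
ft_force: [0.7, -1.4, -2.5]
opening: 0.589
clock: 11.55
ee_pos: [496.6, 106.4, 102.8]
tool_rot: [[0.966, -0.032, -0.257], [-0.259, -0.117, -0.959], [0.0, 0.993, -0.121]]
ft_force: [0.4, 0.7, -1.0]
opening: 0.589
```

```bash
python3 -m pendant '0 0 -.1 0 0 0 .7;0 0 0 0 0 0 .7;0 0 0 0 0 0 .7'
python3 -m pendant '0 0 -.1 0 0 0 .7;0 0 0 0 0 0 .7;0 0 0 0 0 0 .7'
python3 - <<'E'
from h import *
c=robot.read_camera("side")["image"][:,:,::-1]
cv2.imwrite("pics/s7.png",np.clip(cv2.resize(c[130:225,220:300],None,fx=6,fy=6,interpolation=cv2.INTER_CUBIC)*1.8,0,255).astype(np.uint8))
E
```

```text
clock: 11.85
ee_pos: [496.6, 106.5, 102.7]
tool_rot: [[0.966, -0.032, -0.257], [-0.259, -0.115, -0.959], [0.001, 0.993, -0.12]]
ft_force: [0.3, 0.9, 4.6]
opening: 0.593
clock: 12.15
ee_pos: [496.4, 106.5, 102.6]
tool_rot: [[0.966, -0.032, -0.257], [-0.259, -0.114, -0.959], [0.002, 0.993, -0.118]]
ft_force: [-0.2, 1.8, 7.6]
opening: 0.592
```

View pics/s7.png

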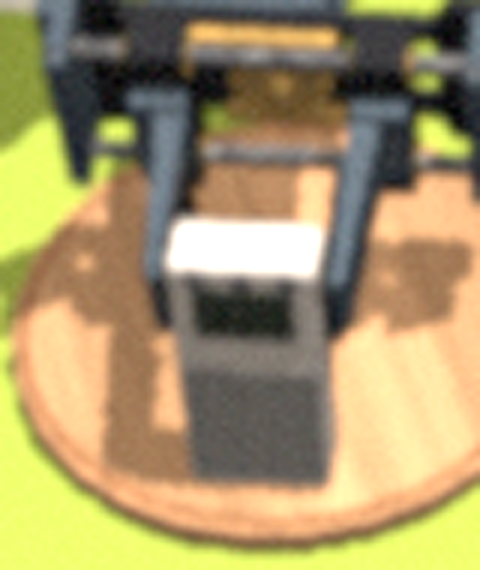

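The scale stands upright on its end on the board, base at s7 (260,475). I'll ease the press, then open slightly.

```bash
python3 -m pendant '0 0 .12 0 0 0 .7;0 0 0 0 0 0 .7;0 0 0 0 0 0 .40;0 0 0 0 0 0 .385;0 0 0 0 0 0 .37;0 0 0 0 0 0 .35;0 0 0 0 0 0 .33;0 0 0 0 0 0 .33'
python3 - <<'E'
from h import *
c=robot.read_camera("side")["image"][:,:,::-1]
cv2.imwrite("pics/s8.png",np.clip(cv2.resize(c[130:225,220:300],None,fx=6,fy=6,interpolation=cv2.INTER_CUBIC)*1.8,0,255).astype(np.uint8))
c=robot.read_camera("top")["image"][:,:,::-1]
cv2.imwrite("pics/t8.png",np.clip(cv2.resize(c[190:280,230:330],None,fx=6,fy=6,interpolation=cv2.INTER_CUBIC)*1.5,0,255).astype(np.uint8))
E
```

```text
clock: 13.0
ee_pos: [496.6, 106.4, 101.5]
tool_rot: [[0.966, -0.031, -0.257], [-0.259, -0.118, -0.959], [-0.0, 0.993, -0.122]]
ft_force: [1.1, -1.0, 0.0]
opening: 0.672
```

View pics/s8.png

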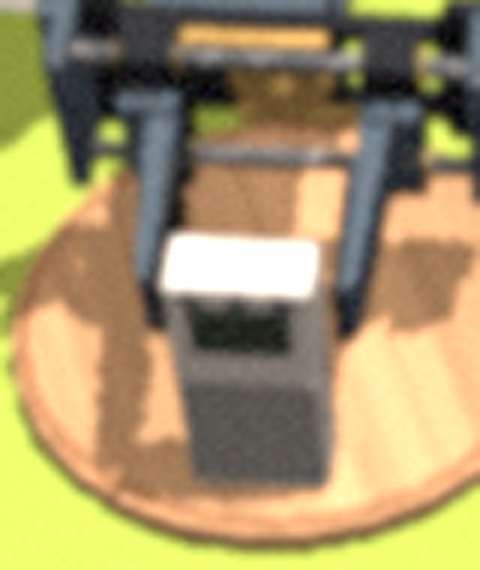

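View pics/t8.png

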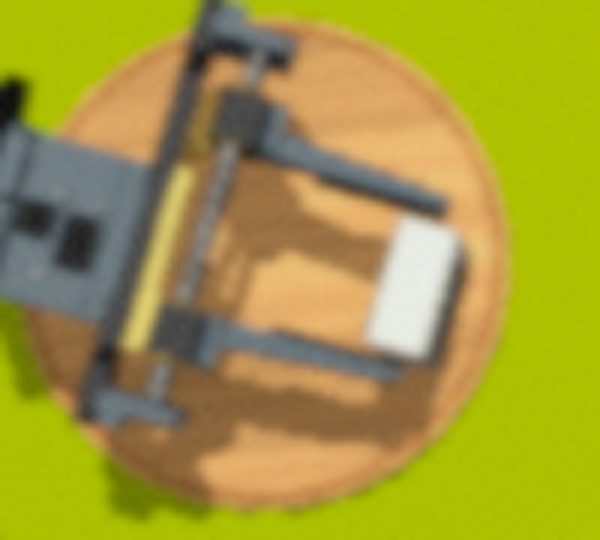

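```bash
python3 - <<'E'
from h import *
from kin import tool
np.set_printoptions(precision=1,suppress=True)
R,h,_=tool(-105,80);z=np.array([0,0,1.]);y=np.cross(z,h)
s=robot.read_camera("side");tp=robot.read_camera("top")
# face-lower edge px now (s8): BL(195,480) BR(325,485); TL(162,295) TR(318,298); back top (172,235),(318,243)
f=lambda p:np.array(p)/6.+[220,130]
B=ray(s,[f((195,480)),f((325,485))],12);print("base",B)
m=B.mean(0)
for dp in(-12,-9,-6,-3,0,3):
    ps=np.radians(90+dp);mx=h*np.cos(ps)+z*np.sin(ps);zs=-h*np.sin(ps)+z*np.cos(ps)
    pts=np.array([m-27*y,m+27*y,m-27*y+116*mx,m+27*y+116*mx,m-27*y+116*mx+26*zs,m+27*y+116*mx+26*zs])
    print(dp,((proj(s,pts)-[220,130])*6).ravel(),"top",((proj(tp,pts[2:])-[230,190])*6).ravel())
E
```

```text
base [[472.6 105.   12. ]
 [520.6  92.8  12. ]]
-12 [189.2 479.1 330.8 485.9 148.9 331.2 304.9 338.6 158.3 266.2 312.3 273.4] top [474.9 371.5 512.3 242.3 413.6 353.2 451.5 223.6]
-9 [189.2 479.1 330.8 485.9 151.2 316.1 306.7 323.4 160.9 253.6 314.4 260.7] top [460.6 367.3 498.1 238.  398.7 348.9 436.7 219.4]
-6 [189.2 479.1 330.8 485.9 153.5 301.6 308.5 308.9 163.7 241.7 316.5 248.8] top [446.1 363.  483.7 233.7 383.9 344.7 422.  215.3]
-3 [189.2 479.1 330.8 485.9 156.  287.7 310.4 294.9 166.5 230.6 318.6 237.6] top [431.6 358.7 469.3 229.4 369.2 340.5 407.4 211.3]
0 [189.2 479.1 330.8 485.9 158.5 274.5 312.4 281.7 169.4 220.3 320.7 227.3] top [417.  354.5 454.8 225.2 354.8 336.4 393.  207.4]
3 [189.2 479.1 330.8 485.9 161.1 262.  314.4 269.1 172.2 210.9 322.9 217.9] top [402.5 350.3 440.4 221.1 340.7 332.4 378.9 203.6]
```

```bash
python3 - <<'E'
from h import *
o=robot.get_obs();print(o["clock"],o["ft_force"],o["ee_pos"])
s=robot.read_camera("side")["image"];t=robot.read_camera("top")["image"]
a=cv2.resize(s[145:215,235:290],None,fx=8,fy=8,interpolation=cv2.INTER_CUBIC)
b=cv2.resize(t[195:265,265:320],None,fx=8,fy=8,interpolation=cv2.INTER_CUBIC)
cv2.imwrite("pics/st9.png",np.clip(np.hstack([a,b])[:,:,::-1]*1.5,0,255).astype(np.uint8)[:, :800] if 0 else cv2.resize(np.clip(np.hstack([a,b])[:,:,::-1]*1.5,0,255).astype(np.uint8),(792,504)))
E
```

```text
13.2 [ 0.34569261  0.33868689 -0.57886795] [496.62054749 106.4488809  101.66247085]
```

View pics/st9.png

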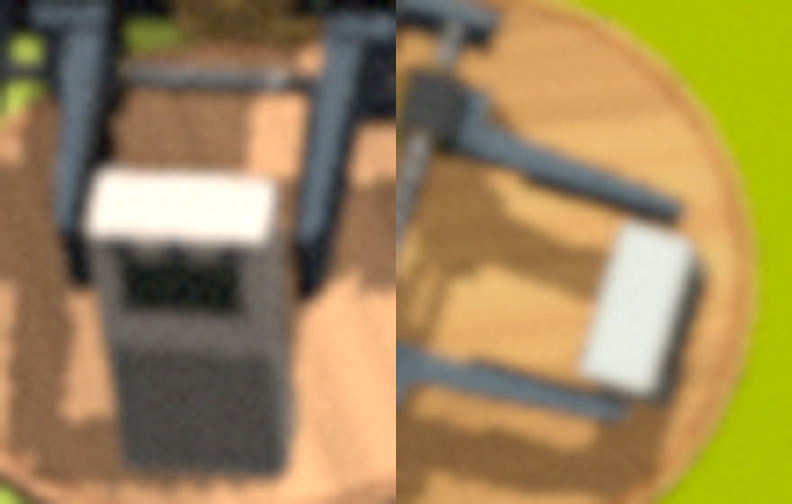

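```bash
cat > plan.py <<'E'
import sys
from kin import *
def plan(gps,phis,al,q0):
    q=np.array(q0);prev=None;rows=[]
    ax=-np.array([-np.sin(np.radians(al)),np.cos(np.radians(al)),0])
    for g,ph in zip(gps,phis):
        R,h,d=tool(al,ph);T=g+19*d
        q2,e=ik(T,R,q);dq=abs(q2-q).max();q=q2
        if prev is not None:
            dT=(T-prev[0])/10;rv=ax*(ph-prev[1]);print("%.2f %.2f %.2f %.2f %.2f 0"%(*dT,*rv[:2]),"  phi%.0f e%.3f dq%.2f"%(ph,e,dq),"w",fk2(q)[2].round())
        prev=(T,ph)
    print(q)
E
python3 - <<'E'
from plan import *
from bench import robot
o=robot.get_obs();T=o["ee_pos"];R,h,d=tool(-105,83);T=np.array([496.6,106.4,101.7])
g0=T-19*d;n=22
ph=np.linspace(83,-71,n+1);s=np.linspace(0,1,n+1)
plan([g0+26*h*a for a in s],ph,-105,o["qpos"])
E
```

```text
-0.02 -0.07 -0.23 6.76 -1.81 0   phi76 e0.000 dq0.08 w [581. 422. 181.]
-0.01 -0.05 -0.22 6.76 -1.81 0   phi69 e0.000 dq0.08 w [578. 409. 218.]
-0.01 -0.02 -0.21 6.76 -1.81 0   phi62 e0.000 dq0.09 w [573. 393. 253.]
0.00 0.00 -0.20 6.76 -1.81 0   phi55 e0.000 dq0.09 w [568. 372. 287.]
0.01 0.03 -0.18 6.76 -1.81 0   phi48 e0.000 dq0.09 w [561. 347. 317.]
0.01 0.05 -0.16 6.76 -1.81 0   phi41 e0.000 dq0.09 w [554. 319. 344.]
0.02 0.06 -0.14 6.76 -1.81 0   phi34 e0.000 dq0.10 w [545. 288. 368.]
0.02 0.08 -0.12 6.76 -1.81 0   phi27 e0.000 dq0.10 w [536. 255. 387.]
0.02 0.09 -0.09 6.76 -1.81 0   phi20 e0.000 dq0.10 w [527. 219. 403.]
0.03 0.10 -0.07 6.76 -1.81 0   phi13 e0.000 dq0.09 w [517. 182. 414.]
0.03 0.11 -0.04 6.76 -1.81 0   phi6 e0.000 dq0.12 w [507. 144. 420.]
0.03 0.11 -0.01 6.76 -1.81 0   phi-1 e0.000 dq0.14 w [496. 106. 422.]
0.03 0.11 0.02 6.76 -1.81 0   phi-8 e0.000 dq0.17 w [486.  67. 419.]
0.03 0.11 0.05 6.76 -1.81 0   phi-15 e0.000 dq0.20 w [476.  29. 411.]
0.03 0.10 0.07 6.76 -1.81 0   phi-22 e0.000 dq0.22 w [466.  -8. 399.]
0.02 0.09 0.10 6.76 -1.81 0   phi-29 e0.000 dq0.22 w [457. -43. 382.]
0.02 0.07 0.12 6.76 -1.81 0   phi-36 e0.000 dq0.20 w [448. -75. 361.]
0.02 0.06 0.15 6.76 -1.81 0   phi-43 e0.000 dq0.18 w [ 440. -106.  337.]
0.01 0.04 0.17 6.76 -1.81 0   phi-50 e0.000 dq0.16 w [ 433. -132.  309.]
0.01 0.02 0.19 6.76 -1.81 0   phi-57 e0.000 dq0.14 w [ 426. -156.  277.]
-0.00 -0.00 0.20 6.76 -1.81 0   phi-64 e0.000 dq0.12 w [ 421. -176.  243.]
-0.01 -0.03 0.21 6.76 -1.81 0   phi-71 e0.000 dq0.10 w [ 417. -191.  208.]
[-0.44971161  0.63238558  2.19903994  1.30889771  1.30591914 -1.27371253]
```

```bash
python3 -m pendant '0 0 0 0 0 0 .25;0 0 0 0 0 0 .25;-.02 -.07 -.23 6.76 -1.81 0 .25;-.01 -.05 -.22 6.76 -1.81 0 .25;-.01 -.02 -.21 6.76 -1.81 0 .25;0 0 -.2 6.76 -1.81 0 .25;.01 .03 -.18 6.76 -1.81 0 .25;.01 .05 -.16 6.76 -1.81 0 .25;.02 .06 -.14 6.76 -1.81 0 .25;.02 .08 -.12 6.76 -1.81 0 .25;.02 .09 -.09 6.76 -1.81 0 .25;.03 .1 -.07 6.76 -1.81 0 .25'
python3 - <<'E'
from h import *
s=robot.read_camera("side")["image"];t=robot.read_camera("top")["image"]
a=cv2.resize(s[100:220,190:320],None,fx=4,fy=4,interpolation=cv2.INTER_CUBIC)
cv2.imwrite("pics/s10.png",np.clip(a[:,:,::-1]*1.5,0,255).astype(np.uint8))
E
```

```text
clock: 14.5
ee_pos: [497.5, 109.4, 86.3]
tool_rot: [[0.966, -0.252, -0.056], [-0.258, -0.942, -0.213], [0.001, 0.22, -0.975]]
ft_force: [0.1, -0.8, 0.3]
opening: 0.752
```

View pics/s10.png

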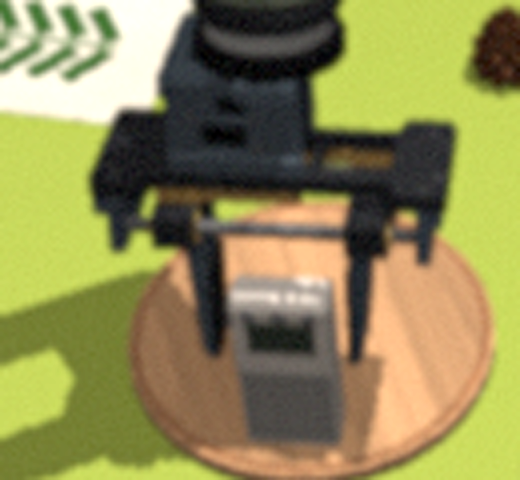

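The scale stands freely at s10 (285,360), with both fingers clear of it. I'll continue the turn.

```bash
python3 -m pendant '.015 .055 -.02 3.38 -.9 0 .25;.015 .055 -.02 3.38 -.9 0 .25;.015 .055 -.01 3.38 -.9 0 .25;.015 .055 0 3.38 -.9 0 .25;.015 .055 .01 3.38 -.9 0 .25;.015 .055 .01 3.38 -.9 0 .25;.015 .055 .02 3.38 -.9 0 .25;.015 .055 .03 3.38 -.9 0 .25;.015 .05 .035 3.38 -.9 0 .25;.015 .05 .035 3.38 -.9 0 .25;.01 .045 .05 3.38 -.9 0 .25;.01 .045 .05 3.38 -.9 0 .25'
python3 -m pendant '.01 .035 .06 3.38 -.9 0 .25;.01 .035 .06 3.38 -.9 0 .25;.01 .03 .075 3.38 -.9 0 .25;.01 .03 .075 3.38 -.9 0 .25;.005 .02 .085 3.38 -.9 0 .25;.005 .02 .085 3.38 -.9 0 .25;.01 .02 .19 6.76 -1.81 0 .25;0 0 .2 6.76 -1.81 0 .25;-.01 -.03 .21 6.76 -1.81 0 .25;0 0 0 0 0 0 .25;0 0 0 0 0 0 .25'
python3 - <<'E'
from h import *
from kin import tool
np.set_printoptions(precision=1,suppress=True)
o=robot.get_obs();d=o["tool_rot"][:,2];print("gp",o["ee_pos"]-19*d,o["qpos"])
s=robot.read_camera("side")["image"];t=robot.read_camera("top")["image"]
a=cv2.resize(s[130:220,210:310],None,fx=6,fy=6,interpolation=cv2.INTER_CUBIC)
cv2.imwrite("pics/s11.png",np.clip(a[:,:,::-1]*1.5,0,255).astype(np.uint8))
a=cv2.resize(t[190:280,240:350],None,fx=6,fy=6,interpolation=cv2.INTER_CUBIC)
cv2.imwrite("pics/t11.png",np.clip(a[:,:,::-1]*1.5,0,255).astype(np.uint8))
E
```

```text
clock: 15.8
ee_pos: [498.8, 116.4, 87.0]
tool_rot: [[0.967, -0.225, 0.122], [-0.256, -0.845, 0.47], [-0.003, -0.486, -0.874]]
ft_force: [-0.0, 0.5, 1.3]
opening: 0.75
clock: 16.9
ee_pos: [499.5, 117.4, 97.0]
tool_rot: [[0.967, -0.088, 0.24], [-0.256, -0.316, 0.914], [-0.004, -0.945, -0.328]]
ft_force: [0.7, 0.6, -0.7]
opening: 0.751
gp [494.9 100.1 103.2] [-0.4  0.6  2.2  1.3  1.3 -1.3]
```

View pics/s11.png

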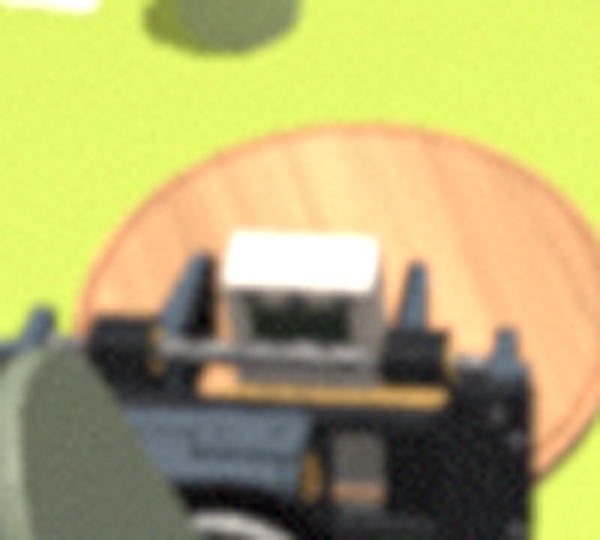

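View pics/t11.png

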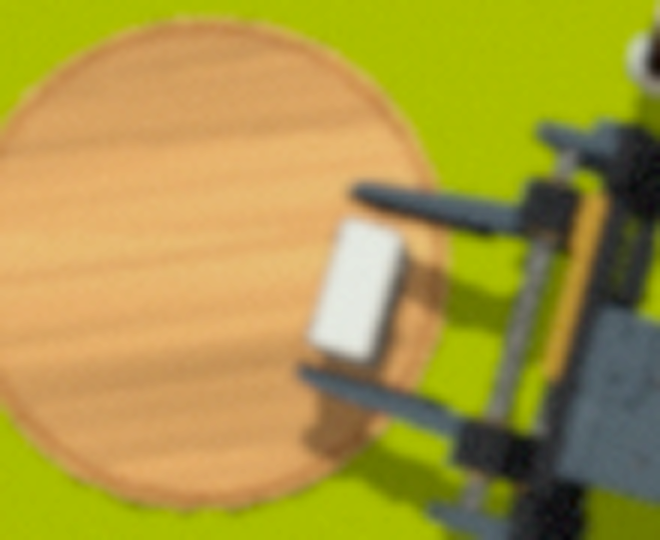

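```bash
python3 -m pendant '-.14 .04 0 0 0 0 .25;0 0 0 0 0 0 .32;0 0 0 0 0 0 .37;0 0 0 0 0 0 .40;0 0 0 0 0 0 .43;0 0 0 0 0 0 .7;0 0 0 0 0 0 .7;0 0 0 0 0 0 .7;0 0 0 0 0 0 .7'
python3 - <<'E'
from h import *
np.set_printoptions(precision=1,suppress=True)
o=robot.get_obs();d=o["tool_rot"][:,2];print("gp",o["ee_pos"]-19*d,o["qpos"],o["opening"]*91)
s=robot.read_camera("side")["image"];T=robot.read_camera("top");t=T["image"]
print(ray(T,(299.5,238.7),128))
a=cv2.resize(s[130:220,210:310],None,fx=6,fy=6,interpolation=cv2.INTER_CUBIC)
cv2.imwrite("pics/s12.png",np.clip(a[:,:,::-1]*1.5,0,255).astype(np.uint8))
a=cv2.resize(t[190:280,240:350],None,fx=6,fy=6,interpolation=cv2.INTER_CUBIC)
cv2.imwrite("pics/t12.png",np.clip(a[:,:,::-1]*1.5,0,255).astype(np.uint8))
E
```

```text
clock: 17.9
ee_pos: [498.5, 117.4, 98.2]
tool_rot: [[0.966, -0.085, 0.244], [-0.258, -0.315, 0.914], [-0.001, -0.945, -0.326]]
ft_force: [0.7, -0.6, 4.3]
opening: 0.589
gp [493.8 100.  104.4] [-0.5  0.6  2.2  1.3  1.3 -1.3] 53.5823001680477
[[495.4 106.5 128. ]]
```

View pics/t12.png

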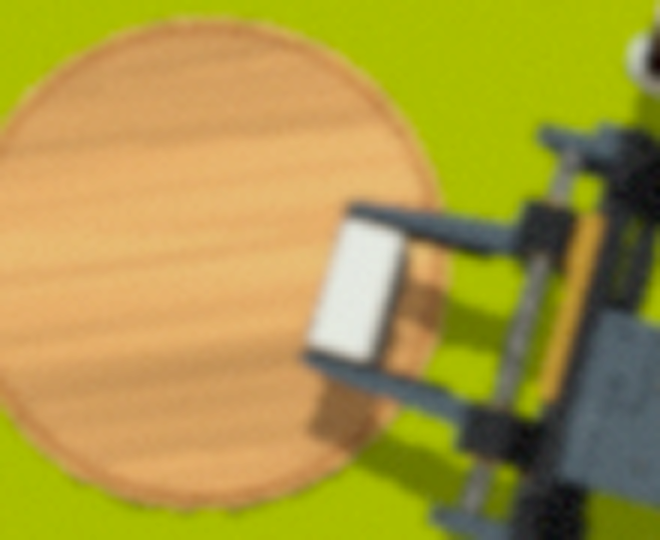

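View pics/s12.png

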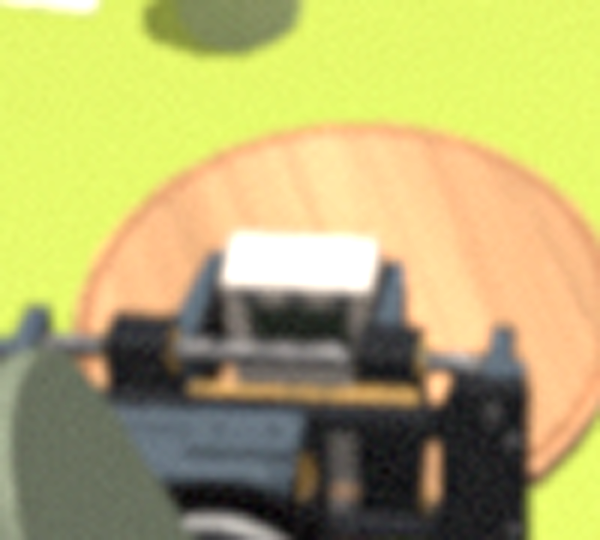

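The fingers hold the scale between both long sides, but about 6 mm deeper than planned. I'll reopen a little, back off and regrip so the fingertips clear the board when it's flat.

```bash
python3 -m pendant '0 0 0 0 0 0 .40;0 0 0 0 0 0 .36;0 0 0 0 0 0 .33;0 0 0 0 0 0 .33;-.08 -.3 0 0 0 0 .33;-.08 -.3 0 0 0 0 .33;0 0 0 0 0 0 .33;0 0 0 0 0 0 .39;0 0 0 0 0 0 .42;0 0 0 0 0 0 .7;0 0 0 0 0 0 .7;0 0 0 0 0 0 .7'
python3 - <<'E'
from h import *
np.set_printoptions(precision=1,suppress=True)
o=robot.get_obs();d=o["tool_rot"][:,2];print("gp",o["ee_pos"]-19*d,o["qpos"],o["opening"]*91)
s=robot.read_camera("side");T=robot.read_camera("top");t=T["image"]
hsv=cv2.cvtColor(t,cv2.COLOR_RGB2HSV)
ct,_=blob((hsv[...,1]<40)&(hsv[...,2]>125),(299,239));r=cv2.minAreaRect(ct);print(r,ray(T,r[0],128),ray(T,cv2.boxPoints(r),128))
a=cv2.resize(t[190:280,240:350],None,fx=6,fy=6,interpolation=cv2.INTER_CUBIC)
cv2.imwrite("pics/t13.png",np.clip(a[:,:,::-1]*1.5,0,255).astype(np.uint8))
E
```

```text
clock: 19.2
ee_pos: [496.6, 111.4, 97.8]
tool_rot: [[0.966, -0.085, 0.243], [-0.258, -0.316, 0.913], [-0.001, -0.945, -0.327]]
ft_force: [-0.1, -1.2, 1.7]
opening: 0.589
gp [492.  94. 104.] [-0.5  0.6  2.2  1.3  1.3 -1.3] 53.57185474731787
((298.6881103515625, 237.7064208984375), (9.578263282775879, 21.263744354248047), 16.699243545532227) [[497.8 108.5 128. ]] [[476.2 126.4 128. ]
 [525.6 112.9 128. ]
 [519.4  90.6 128. ]
 [470.1 104.2 128. ]]
```

View pics/t13.png

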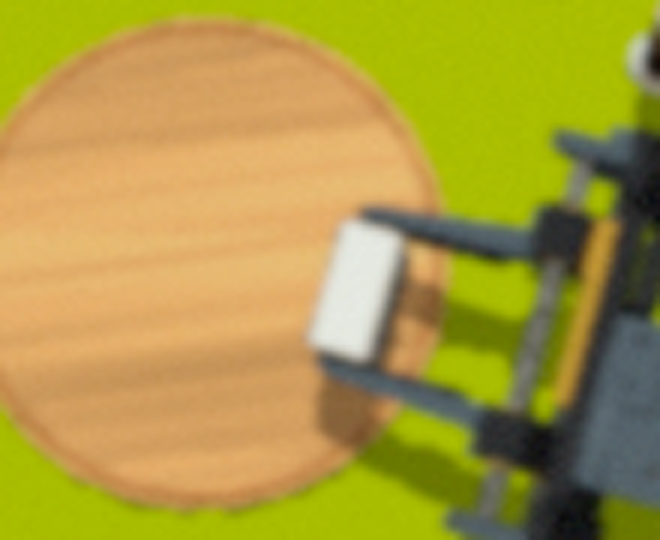

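```bash
python3 - <<'E'
from plan import *
from bench import robot
o=robot.get_obs();R,h,d=tool(-105,-71);z=np.array([0,0,1.])
E0=np.array([501.1,121.1,12.]);n=18
th=np.radians(np.linspace(0,90,n+1))
lift=6
g=[E0+h*(28.5*np.cos(a)-92*np.sin(a))+z*(lift+28.5*np.sin(a)+92*np.cos(a)) for a in th]
print(g[0],g[-1])
plan(g,-71+np.degrees(th),-105,o["qpos"])
E
```

```text
[493.72365721  93.57111395 110.        ] [524.91135215 209.96517602  46.5       ]
0.19 0.73 0.06 -4.83 1.29 0   phi-66 e0.000 dq0.08 w [ 421. -179.  242.]
0.20 0.73 -0.01 -4.83 1.29 0   phi-61 e0.000 dq0.09 w [ 426. -159.  268.]
0.19 0.73 -0.07 -4.83 1.29 0   phi-56 e0.000 dq0.09 w [ 432. -137.  292.]
0.19 0.72 -0.14 -4.83 1.29 0   phi-51 e0.000 dq0.11 w [ 438. -113.  314.]
0.19 0.70 -0.20 -4.83 1.29 0   phi-46 e0.000 dq0.12 w [445. -87. 334.]
0.18 0.68 -0.26 -4.83 1.29 0   phi-41 e0.000 dq0.13 w [453. -60. 352.]
0.18 0.66 -0.32 -4.83 1.29 0   phi-36 e0.000 dq0.15 w [460. -31. 367.]
0.17 0.63 -0.38 -4.83 1.29 0   phi-31 e0.000 dq0.16 w [468.  -1. 380.]
0.16 0.59 -0.44 -4.83 1.29 0   phi-26 e0.000 dq0.17 w [477.  30. 389.]
0.15 0.55 -0.49 -4.83 1.29 0   phi-21 e0.000 dq0.17 w [485.  61. 396.]
0.14 0.51 -0.54 -4.83 1.29 0   phi-16 e0.000 dq0.17 w [494.  93. 400.]
0.12 0.46 -0.58 -4.83 1.29 0   phi-11 e0.000 dq0.15 w [502. 126. 401.]
0.11 0.41 -0.62 -4.83 1.29 0   phi-6 e0.000 dq0.14 w [511. 158. 399.]
0.10 0.36 -0.66 -4.83 1.29 0   phi-1 e0.000 dq0.12 w [520. 190. 394.]
0.08 0.30 -0.69 -4.83 1.29 0   phi4 e0.000 dq0.10 w [528. 221. 387.]
0.07 0.24 -0.71 -4.83 1.29 0   phi9 e0.000 dq0.09 w [536. 252. 376.]
0.05 0.18 -0.73 -4.83 1.29 0   phi14 e0.000 dq0.07 w [544. 282. 363.]
0.03 0.12 -0.74 -4.83 1.29 0   phi19 e0.000 dq0.07 w [552. 310. 347.]
[ 0.49198344  0.59262949  1.67495516 -0.26122094  1.12373976  0.8968075 ]
```

```bash
python3 -m pendant '0 0 .3 0 0 0 .7;0 0 .3 0 0 0 .7;.19 .73 .06 -4.83 1.29 0 .7;.2 .73 -.01 -4.83 1.29 0 .7;.19 .73 -.07 -4.83 1.29 0 .7;.19 .72 -.14 -4.83 1.29 0 .7;.19 .7 -.2 -4.83 1.29 0 .7;.18 .68 -.26 -4.83 1.29 0 .7;.18 .66 -.32 -4.83 1.29 0 .7;.17 .63 -.38 -4.83 1.29 0 .7;0 0 0 0 0 0 .7;0 0 0 0 0 0 .7'
python3 - <<'E'
from h import *
np.set_printoptions(precision=1,suppress=True)
o=robot.get_obs();d=o["tool_rot"][:,2];print("gp",o["ee_pos"]-19*d,o["opening"]*91)
for n,(a,b,c,e) in(("side",(110,230,200,330)),("top",(180,290,220,350))):
    im=robot.read_camera(n)["image"]
    im=cv2.resize(im[a:b,c:e],None,fx=5,fy=5,interpolation=cv2.INTER_CUBIC)
    cv2.imwrite(f"pics/{n}14.png",np.clip(im[:,:,::-1]*1.5,0,255).astype(np.uint8))
E
```

```text
clock: 20.5
ee_pos: [510.3, 167.9, 90.5]
tool_rot: [[0.967, -0.221, 0.13], [-0.256, -0.829, 0.498], [-0.002, -0.515, -0.857]]
ft_force: [-0.9, -0.2, -3.1]
opening: 0.589
gp [507.8 158.4 106.8] 53.58633449011384
```

View pics/side14.png

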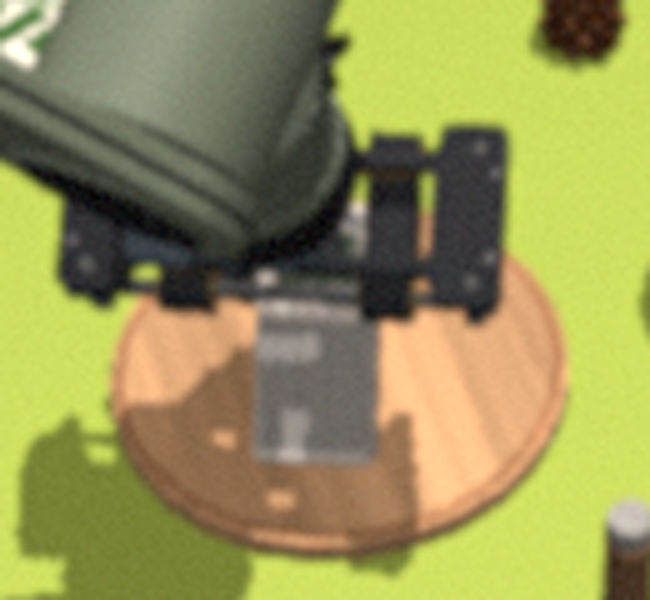

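View pics/top14.png

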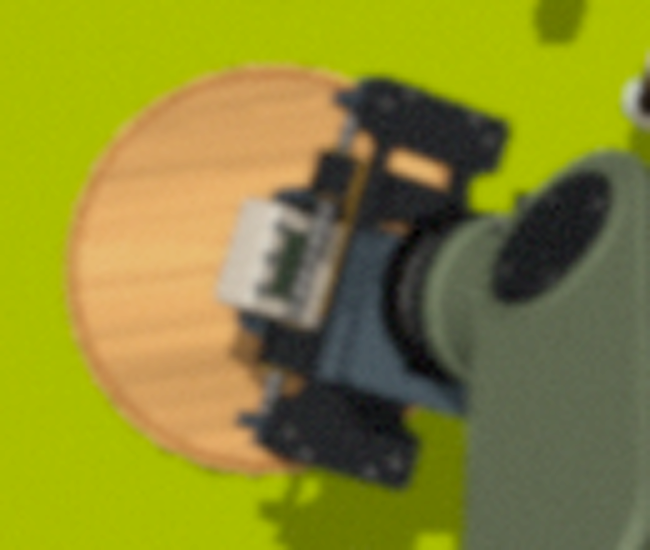

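Scale held with its face turning up: the display shows at top14 (290,265) and the pan at side14 (315,400). It hasn't slipped visibly, so I'll continue.

```bash
python3 -m pendant '.16 .59 -.44 -4.83 1.29 0 .7;.15 .55 -.49 -4.83 1.29 0 .7;.14 .51 -.54 -4.83 1.29 0 .7;.12 .46 -.58 -4.83 1.29 0 .7;.11 .41 -.62 -4.83 1.29 0 .7;.1 .36 -.66 -4.83 1.29 0 .7;.08 .3 -.69 -4.83 1.29 0 .7;0 0 0 0 0 0 .7;0 0 0 0 0 0 .7'
python3 - <<'E'
from h import *
np.set_printoptions(precision=1,suppress=True)
o=robot.get_obs();d=o["tool_rot"][:,2];print("gp",o["ee_pos"]-19*d,o["opening"]*91)
for n,(a,b,c,e) in(("side",(110,230,200,330)),("top",(180,290,220,350))):
    im=robot.read_camera(n)["image"]
    im=cv2.resize(im[a:b,c:e],None,fx=5,fy=5,interpolation=cv2.INTER_CUBIC)
    cv2.imwrite(f"pics/{n}15.png",np.clip(im[:,:,::-1]*1.5,0,255).astype(np.uint8))
E
```

```text
clock: 21.5
ee_pos: [519.1, 198.3, 49.4]
tool_rot: [[0.966, -0.258, -0.022], [-0.259, -0.963, -0.067], [-0.004, 0.071, -0.997]]
ft_force: [0.4, -0.2, -2.0]
opening: 0.592
gp [519.5 199.6  68.4] 53.83047207016043
```

View pics/side15.png

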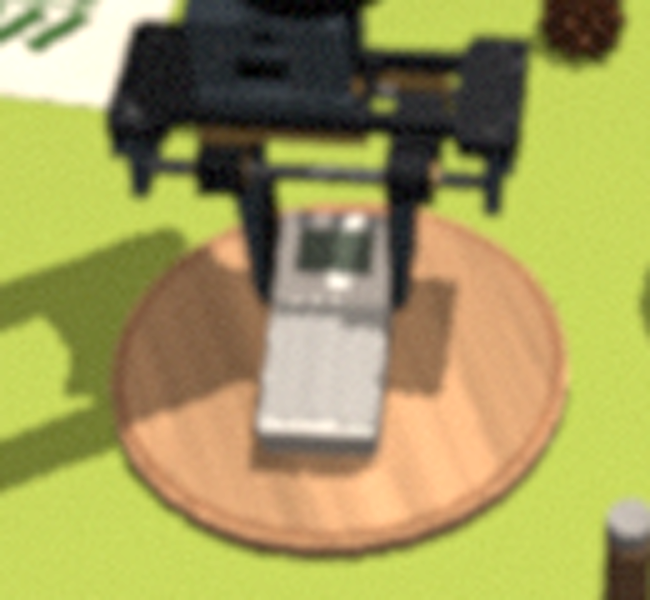

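View pics/top15.png

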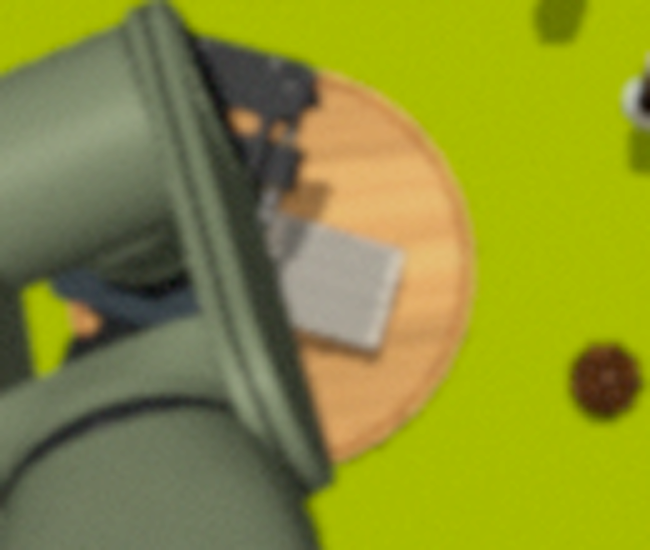

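```bash
python3 -m pendant '.07 .24 -.71 -4.83 1.29 0 .7;.05 .18 -.73 -4.83 1.29 0 .7;.03 .12 -.74 -4.83 1.29 0 .7;0 0 0 0 0 0 .7;0 0 0 0 0 0 .7'
python3 - <<'E'
from h import *
np.set_printoptions(precision=1,suppress=True)
o=robot.get_obs();d=o["tool_rot"][:,2];print("gp",o["ee_pos"]-19*d,o["opening"]*91)
for n,(a,b,c,e) in(("side",(140,220,230,310)),):
    im=robot.read_camera(n)["image"]
    im=cv2.resize(im[a:b,c:e],None,fx=7,fy=7,interpolation=cv2.INTER_CUBIC)
    cv2.imwrite(f"pics/{n}16.png",np.clip(im[:,:,::-1]*1.4,0,255).astype(np.uint8))
E
```

```text
clock: 22.1
ee_pos: [521.2, 203.7, 28.6]
tool_rot: [[0.966, -0.245, -0.086], [-0.26, -0.913, -0.314], [-0.002, 0.325, -0.946]]
ft_force: [-0.3, -1.2, -2.2]
opening: 0.584
gp [522.8 209.7  46.5] 53.11467038024274
```

View pics/side16.png

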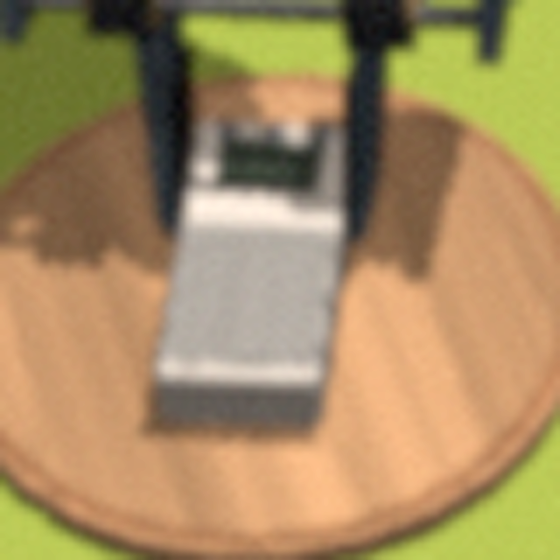

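```bash
python3 -m pendant '0 0 -.1 0 0 0 .7;0 0 -.1 0 0 0 .7;0 0 -.1 0 0 0 .7;0 0 -.1 0 0 0 .7;0 0 0 0 0 0 .7;0 0 0 0 0 0 .7'
python3 -m pendant '0 0 -.1 0 0 0 .7;0 0 -.1 0 0 0 .7;0 0 0 0 0 0 .7;0 0 0 0 0 0 .7'
```

```text
clock: 22.75
ee_pos: [521.5, 204.4, 24.5]
tool_rot: [[0.966, -0.245, -0.085], [-0.259, -0.913, -0.315], [-0.001, 0.327, -0.945]]
ft_force: [-0.1, -0.5, -3.5]
opening: 0.592
clock: 23.15
ee_pos: [521.5, 204.5, 22.5]
tool_rot: [[0.966, -0.245, -0.085], [-0.259, -0.913, -0.315], [-0.001, 0.327, -0.945]]
ft_force: [-0.1, 0.4, -0.6]
opening: 0.588
```

```bash
python3 -m pendant '0 0 -.1 0 0 0 .7;0 0 0 0 0 0 .7;0 0 0 0 0 0 .7'
python3 -m pendant '0 0 -.1 0 0 0 .7;0 0 0 0 0 0 .7;0 0 0 0 0 0 .7'
python3 -m pendant '0 0 -.1 0 0 0 .7;0 0 0 0 0 0 .7;0 0 0 0 0 0 .7'
python3 - <<'E'
from h import *
for n,(a,b,c,e) in(("side",(140,220,230,310)),):
    im=robot.read_camera(n)["image"]
    im=cv2.resize(im[a:b,c:e],None,fx=7,fy=7,interpolation=cv2.INTER_CUBIC)
    cv2.imwrite(f"pics/{n}17.png",np.clip(im[:,:,::-1]*1.4,0,255).astype(np.uint8))
E
```

```text
clock: 23.45
ee_pos: [521.6, 204.5, 22.5]
tool_rot: [[0.966, -0.245, -0.085], [-0.259, -0.913, -0.315], [-0.0, 0.327, -0.945]]
ft_force: [-1.3, 1.7, 5.0]
opening: 0.589
clock: 23.75
ee_pos: [521.6, 204.5, 22.5]
tool_rot: [[0.966, -0.245, -0.085], [-0.259, -0.913, -0.316], [-0.0, 0.327, -0.945]]
ft_force: [-2.1, 1.2, 11.4]
opening: 0.586
clock: 24.05
ee_pos: [521.6, 204.5, 22.4]
tool_rot: [[0.966, -0.245, -0.085], [-0.259, -0.913, -0.316], [0.0, 0.327, -0.945]]
ft_force: [-3.4, 1.5, 16.1]
opening: 0.591
```

View pics/side17.png

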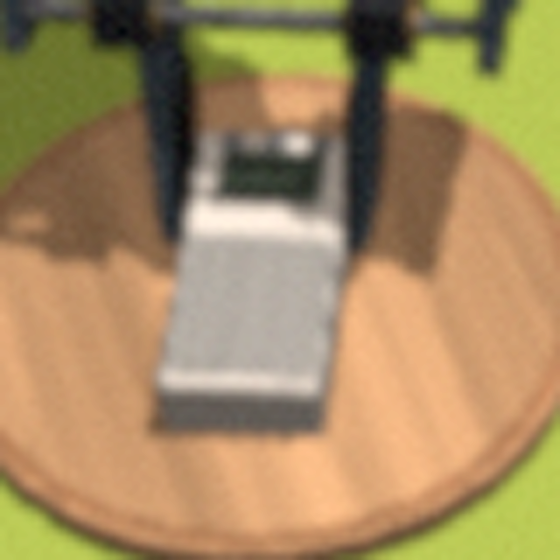

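```bash
python3 - <<'E'
from h import *
from kin import tool
np.set_printoptions(precision=0,suppress=True)
R,h,_=tool(-105,80);z=np.array([0,0,1.]);y=np.cross(z,h)
s=robot.read_camera("side")
m=ray(s,[np.array((239,427))/7+[230,140]],12)[0];print(m)
for tl in(-3,0,3,6):
    a=np.radians(tl);u=-h*np.cos(a)+z*np.sin(a);n=h*np.sin(a)+z*np.cos(a)
    p=np.array([m+27*k*y+L*u+H*n for L,H in((0,0),(0,26),(116,26)) for k in(-1,1)])
    print(tl,((proj(s,p)-[230,140])*7).ravel())
E
```

```text
[502. 126.  12.]
-3 [158. 423. 320. 431. 151. 370. 316. 377. 200. 127. 354. 134.]
0 [158. 423. 320. 431. 150. 373. 316. 380. 198. 117. 353. 125.]
3 [158. 423. 320. 431. 150. 376. 316. 384. 196. 108. 351. 116.]
6 [158. 423. 320. 431. 149. 379. 315. 387. 193. 100. 350. 107.]
```

The scale looks flat, within edge-reading error, at about (517,182). Easing the pressure and releasing.

```bash
python3 -m pendant '0 0 .15 0 0 0 .7;0 0 .1 0 0 0 .7;0 0 0 0 0 0 .40;0 0 0 0 0 0 .38;0 0 0 0 0 0 .35;0 0 0 0 0 0 .3;0 0 0 0 0 0 .2;0 0 0 0 0 0 .1'
python3 -m pendant '.1 .4 1 0 0 0 .1;.15 .6 1.8 0 0 0 .1;.2 .8 2.5 0 0 0 .1;.3 1 3 0 0 0 .1;.3 1 3.5 0 0 0 .1;.3 1 4 0 0 0 .1;.3 1 4 0 0 0 .1;0 0 0 0 0 0 .1'
python3 - <<'E'
from h import *
o=robot.get_obs();print(o["clock"],o["qpos"],o["ee_pos"])
for n,(a,b,c,e) in(("side",(140,240,220,320)),("top",(180,290,220,350))):
    im=robot.read_camera(n)["image"]
    im=cv2.resize(im[a:b,c:e],None,fx=5.5,fy=5.5,interpolation=cv2.INTER_CUBIC)
    cv2.imwrite(f"pics/{n}18.png",np.clip(im[:,:,::-1]*1.4,0,255).astype(np.uint8))
E
```

```text
clock: 24.95
ee_pos: [521.5, 204.4, 22.0]
tool_rot: [[0.966, -0.245, -0.085], [-0.259, -0.913, -0.315], [-0.001, 0.327, -0.945]]
ft_force: [-0.3, -0.1, -0.6]
opening: 0.842
clock: 25.75
ee_pos: [540.6, 265.1, 226.7]
tool_rot: [[0.966, -0.247, -0.074], [-0.258, -0.916, -0.309], [0.008, 0.317, -0.948]]
ft_force: [0.4, -0.1, 1.2]
opening: 0.899
25.75 [ 0.56075671  0.48268036  1.31772421 -0.22388777  1.57594515  0.84836692] [540.64442472 265.10628215 226.74552738]
```

View pics/side18.png

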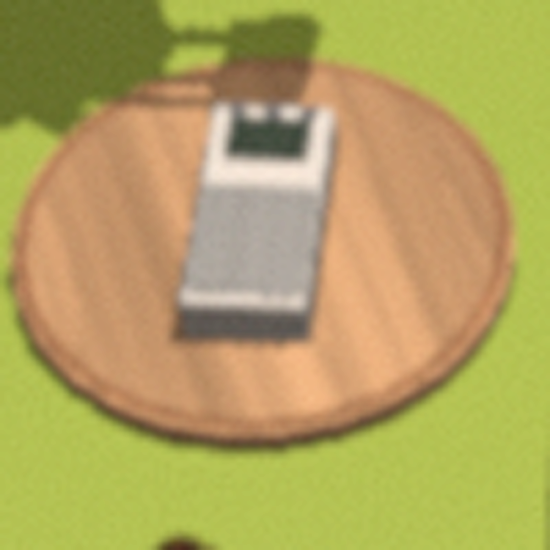

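View pics/top18.png

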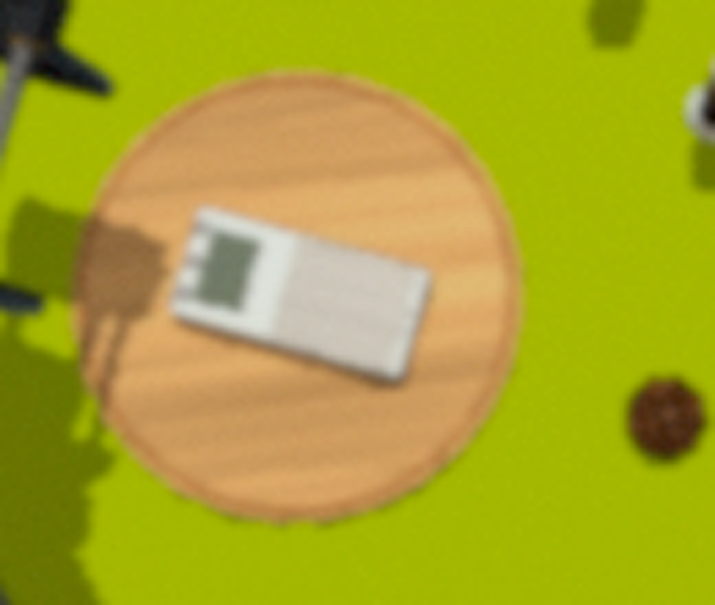

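```bash
python3 -m pendant '1.95 -3 0 2.3 -.62 0 .1;1.95 -3 0 2.3 -.62 0 .1;1.95 -3 0 2.3 -.62 0 .1;1.95 -3 0 2.3 -.62 0 .1;1.95 -3 0 2.3 -.62 0 .1;1.95 -3 0 2.3 -.62 0 .1;1.95 -3 0 2.3 -.62 0 .1;1.95 -3 0 2.3 -.62 0 .1;0 0 0 0 0 0 .1;0 0 0 0 0 0 .1'
python3 - <<'E'
from h import *
np.set_printoptions(precision=1,suppress=True)
T=robot.read_camera("top");t=T["image"]
cs=np.array([(205,207),(430,270),(403,385),(175,315)])/5.5+[220,180]
print("manual corners",ray(T,cs,38),ray(T,cs,38).mean(0))
hsv=cv2.cvtColor(t,cv2.COLOR_RGB2HSV)
try:
    ct,_=blob((hsv[...,1]<60),(280,236));r=cv2.minAreaRect(ct);print(r,ray(T,r[0],38));print(ray(T,cv2.boxPoints(r),38))
except Exception as e: print(e)
for n,(a,b,c,e) in(("side",(120,260,280,440)),("top",(100,240,270,430))):
    im=robot.read_camera(n)["image"]
    im=cv2.resize(im[a:b,c:e],None,fx=4,fy=4,interpolation=cv2.INTER_CUBIC)
    cv2.imwrite(f"pics/{n}19.png",np.clip(im[:,:,::-1]*1.4,0,255).astype(np.uint8))
E
```

```text
clock: 26.85
ee_pos: [693.1, 21.2, 218.0]
tool_rot: [[0.965, -0.261, -0.004], [-0.261, -0.965, 0.0], [-0.004, 0.001, -1.0]]
ft_force: [-0.3, 1.4, 0.8]
opening: 0.899
manual corners [[554.4 222.4  38. ]
 [526.4 114.3  38. ]
 [471.8 125.7  38. ]
 [502.7 234.7  38. ]] [513.8 174.3  38. ]
((274.1321716308594, 232.95065307617188), (44.13080978393555, 20.711008071899414), 16.389541625976562) [[515.1 176.8  38. ]]
[[504.2 239.4  38. ]
 [556.6 226.1  38. ]
 [526.  114.2  38. ]
 [474.  128.1  38. ]]
```

View pics/side19.png

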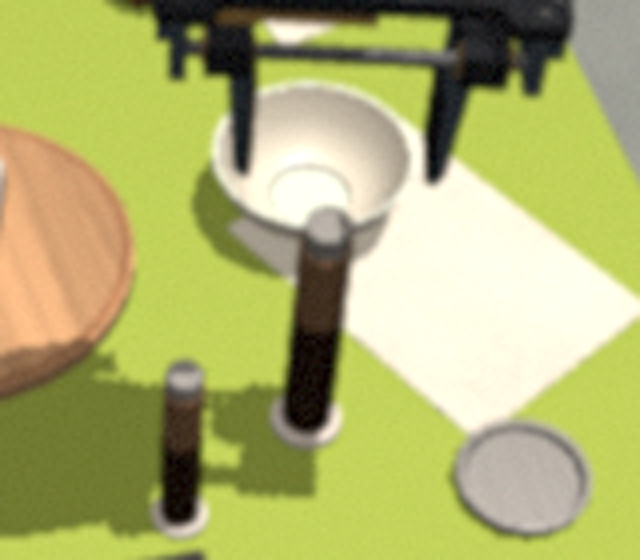

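View pics/top19.png

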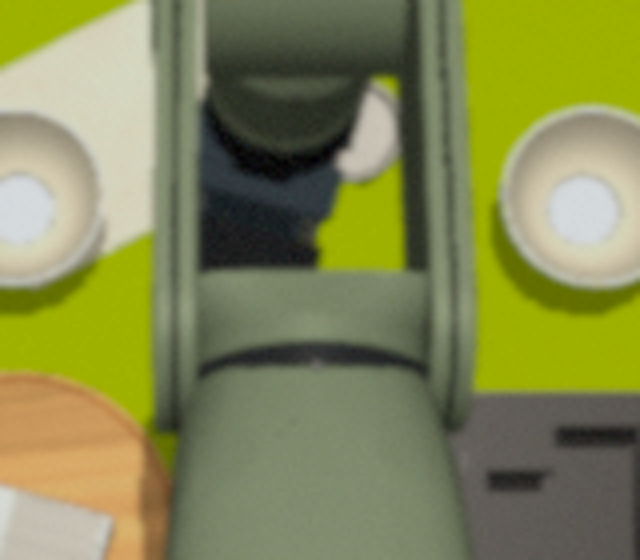

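The open fingers straddle the tall tube, whose plug is at side19 (328,222). The short tube at (185,380) is clear. Descending.

```bash
python3 -m pendant '.05 0 -2.5 0 0 0 .1;.05 0 -3 0 0 0 .1;0 0 -3 0 0 0 .1;0 0 -2 0 0 0 .1;0 0 -1 0 0 0 .1;0 0 0 0 0 0 .1;0 0 0 0 0 0 .1'
python3 - <<'E'
from h import *
for n,(a,b,c,e) in(("side",(120,260,280,440)),):
    im=robot.read_camera(n)["image"]
    im=cv2.resize(im[a:b,c:e],None,fx=4,fy=4,interpolation=cv2.INTER_CUBIC)
    cv2.imwrite(f"pics/{n}20.png",np.clip(im[:,:,::-1]*1.4,0,255).astype(np.uint8))
E
```

```text
clock: 27.7
ee_pos: [695.6, 23.2, 106.2]
tool_rot: [[0.966, -0.258, 0.001], [-0.258, -0.966, -0.0], [0.001, -0.0, -1.0]]
ft_force: [0.8, 0.3, -0.9]
opening: 0.9
```

View pics/side20.png

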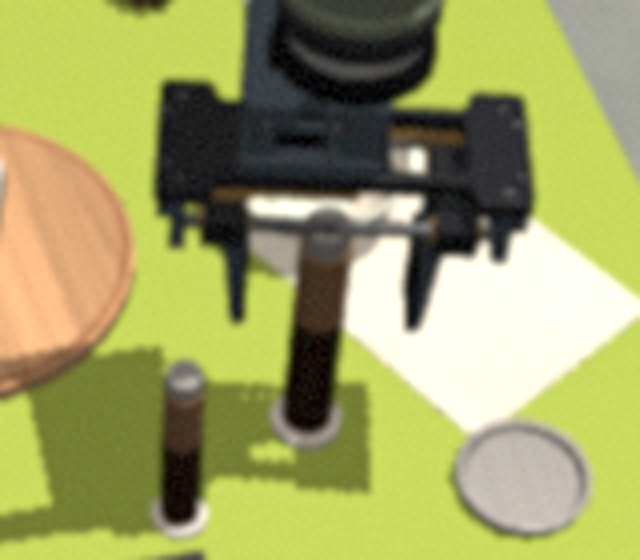

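```bash
python3 -m pendant '0 0 0 0 0 0 .4;0 0 0 0 0 0 .55;0 0 0 0 0 0 .62;0 0 0 0 0 0 .65;0 0 0 0 0 0 .67;0 0 0 0 0 0 .69;0 0 0 0 0 0 .72;0 0 0 0 0 0 .9;0 0 0 0 0 0 .9;0 0 0 0 0 0 .9'
python3 -m pendant '0 0 .5 0 0 0 .9;0 0 1.5 0 0 0 .9;0 0 2.5 0 0 0 .9;0 0 3 0 0 0 .9;0 0 2.5 0 0 0 .9;0 0 0 0 0 0 .9;0 0 0 0 0 0 .9'
python3 - <<'E'
from h import *
for n,(a,b,c,e) in(("side",(100,260,280,440)),):
    im=robot.read_camera(n)["image"]
    im=cv2.resize(im[a:b,c:e],None,fx=3.7,fy=3.7,interpolation=cv2.INTER_CUBIC)
    cv2.imwrite(f"pics/{n}21.png",np.clip(im[:,:,::-1]*1.4,0,255).astype(np.uint8))
E
```

```text
clock: 28.75
ee_pos: [694.9, 22.4, 104.9]
tool_rot: [[0.966, -0.259, -0.001], [-0.259, -0.966, -0.0], [-0.001, 0.0, -1.0]]
ft_force: [-0.2, 0.8, -1.1]
opening: 0.301
clock: 29.45
ee_pos: [694.8, 22.4, 204.6]
tool_rot: [[0.966, -0.259, -0.001], [-0.259, -0.966, -0.0], [-0.001, 0.0, -1.0]]
ft_force: [-0.5, 0.5, -2.0]
opening: 0.302
```

View pics/side21.png

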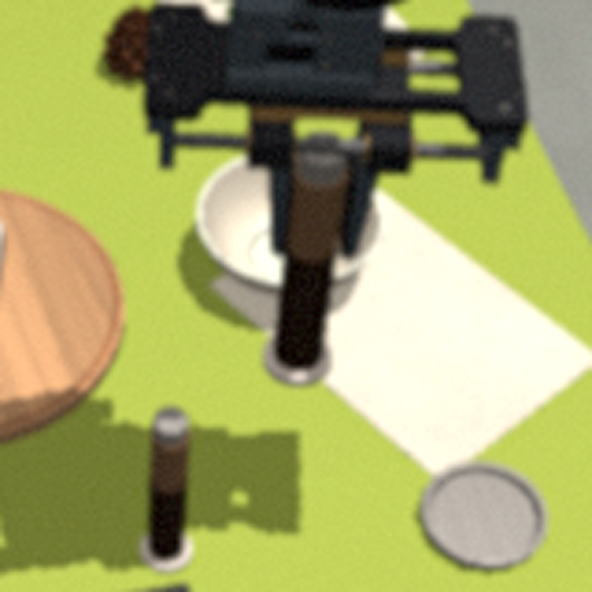

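```bash
python3 - <<'E'
from h import *
s=robot.read_camera("side")
print(ray(s,(360.3,197.3),103))
E
python3 -m pendant '-1.2 .9 0 0 0 0 .9;-2.2 1.6 0 0 0 0 .9;-2.5 1.8 0 0 0 0 .9;-2.5 1.8 0 0 0 0 .9;-2.5 1.8 0 0 0 0 .9;-2.5 1.8 0 0 0 0 .9;-2.5 1.8 0 0 0 0 .9;-1.6 1.2 0 0 0 0 .9;-1 .8 0 0 0 0 .9;0 0 0 0 0 0 .9;0 0 0 0 0 0 .9'
python3 - <<'E'
from h import *
for n,(a,b,c,e) in(("side",(90,240,200,350)),("top",(170,290,220,350))):
    im=robot.read_camera(n)["image"]
    im=cv2.resize(im[a:b,c:e],None,fx=4,fy=4,interpolation=cv2.INTER_CUBIC)
    cv2.imwrite(f"pics/{n}22.png",np.clip(im[:,:,::-1]*1.4,0,255).astype(np.uint8))
E
```

```text
[[697.00893429  21.12342794 103.        ]]
clock: 30.65
ee_pos: [510.8, 157.2, 204.9]
tool_rot: [[0.966, -0.259, 0.001], [-0.259, -0.966, -0.001], [0.001, 0.0, -1.0]]
ft_force: [0.1, 0.1, -1.9]
opening: 0.303
```

View pics/side22.png

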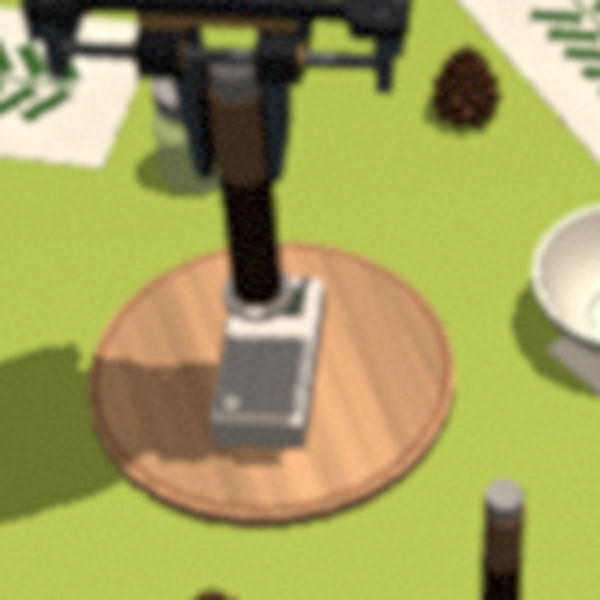

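View pics/top22.png

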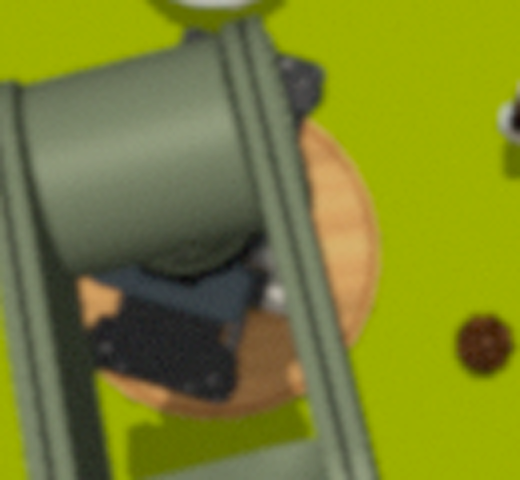

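```bash
python3 - <<'E'
from h import *
s=robot.read_camera("side")
f=lambda p:np.array(p)/4+[200,90]
print("foot",ray(s,f((257,295)),103),"pan",ray(s,f((260,373)),38))
cs=[f(p) for p in((228,335),(303,340),(295,412),(215,410))]
print(ray(s,cs,38),ray(s,cs,38).mean(0))
E
```

```text
foot [[513.37183092 156.83032676 103.        ]] pan [[510.37913706 156.8422431   38.        ]]
[[496.05691805 190.10530267  38.        ]
 [538.71207576 177.44084625  38.        ]
 [525.79504111 123.58955962  38.        ]
 [481.40622222 134.11414294  38.        ]] [510.49256429 156.31246287  38.        ]
```

```bash
python3 -m pendant '-.1 0 -1.5 0 0 0 .9;-.1 0 -2 0 0 0 .9;0 0 -1.3 0 0 0 .9;0 0 -.6 0 0 0 .9;0 0 -.3 0 0 0 .9;0 0 0 0 0 0 .9;0 0 0 0 0 0 .9'
python3 -m pendant '0 0 -.1 0 0 0 .9;0 0 -.1 0 0 0 .9;0 0 -.1 0 0 0 .9;0 0 0 0 0 0 .9;0 0 0 0 0 0 .9'
python3 -m pendant '0 0 -.1 0 0 0 .9;0 0 0 0 0 0 .9;0 0 0 0 0 0 .9'
```

```text
clock: 31.5
ee_pos: [508.7, 157.5, 148.7]
tool_rot: [[0.966, -0.259, 0.001], [-0.259, -0.966, 0.0], [0.001, -0.001, -1.0]]
ft_force: [0.3, 0.3, -2.2]
opening: 0.304
clock: 32.0
ee_pos: [508.0, 157.5, 145.1]
tool_rot: [[0.966, -0.259, -0.0], [-0.259, -0.966, -0.0], [-0.0, 0.0, -1.0]]
ft_force: [-0.5, 0.3, -1.6]
opening: 0.302
clock: 32.3
ee_pos: [508.0, 157.4, 144.0]
tool_rot: [[0.966, -0.259, -0.0], [-0.259, -0.966, -0.0], [-0.0, 0.0, -1.0]]
ft_force: [-0.2, -0.0, -2.3]
opening: 0.302
```

```bash
python3 -m pendant '0 0 -.1 0 0 0 .9;0 0 0 0 0 0 .9;0 0 0 0 0 0 .9'
python3 -m pendant '0 0 -.05 0 0 0 .9;0 0 0 0 0 0 .9;0 0 0 0 0 0 .9'
python3 - <<'E'
from h import *
im=robot.read_camera("side")["image"]
im=cv2.resize(im[110:230,210:320],None,fx=5,fy=5,interpolation=cv2.INTER_CUBIC)
cv2.imwrite("pics/side23.png",np.clip(im[:,:,::-1]*1.4,0,255).astype(np.uint8))
E
```

```text
clock: 32.6
ee_pos: [508.0, 157.4, 143.0]
tool_rot: [[0.966, -0.259, -0.0], [-0.259, -0.966, -0.0], [-0.0, 0.0, -1.0]]
ft_force: [0.3, -0.3, -2.2]
opening: 0.305
clock: 32.9
ee_pos: [508.1, 157.5, 142.9]
tool_rot: [[0.966, -0.259, 0.0], [-0.259, -0.966, 0.0], [0.0, -0.0, -1.0]]
ft_force: [-0.1, -1.2, 0.7]
opening: 0.304
```

View pics/side23.png

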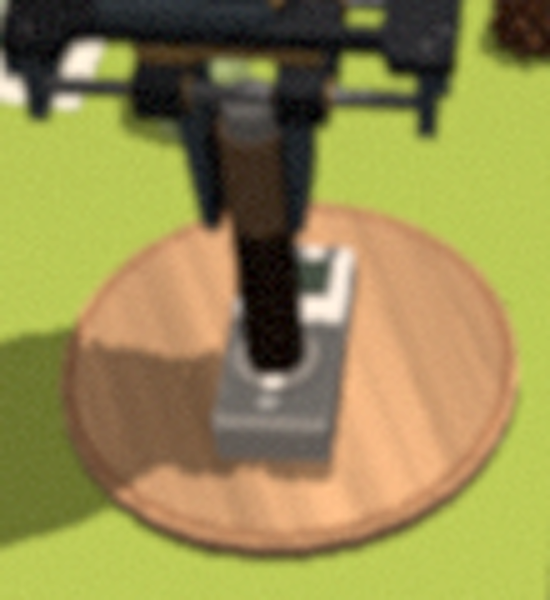

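The foot is centred on the pan, with its ring at side23 (278,360), and contact force has been taken up. Releasing slowly.

```bash
python3 -m pendant '0 0 -.03 0 0 0 .9;0 0 0 0 0 0 .69;0 0 0 0 0 0 .675;0 0 0 0 0 0 .66;0 0 0 0 0 0 .63;0 0 0 0 0 0 .58;0 0 0 0 0 0 .5;0 0 0 0 0 0 .4;0 0 0 0 0 0 .3;0 0 0 0 0 0 .3'
python3 - <<'E'
from h import *
im=robot.read_camera("side")["image"]
im=cv2.resize(im[110:230,210:320],None,fx=5,fy=5,interpolation=cv2.INTER_CUBIC)
cv2.imwrite("pics/side24.png",np.clip(im[:,:,::-1]*1.4,0,255).astype(np.uint8))
E
```

```text
clock: 33.95
ee_pos: [508.0, 157.4, 142.3]
tool_rot: [[0.966, -0.259, -0.0], [-0.259, -0.966, -0.0], [-0.0, 0.0, -1.0]]
ft_force: [0.4, -0.2, 0.1]
opening: 0.694
```

View pics/side24.png

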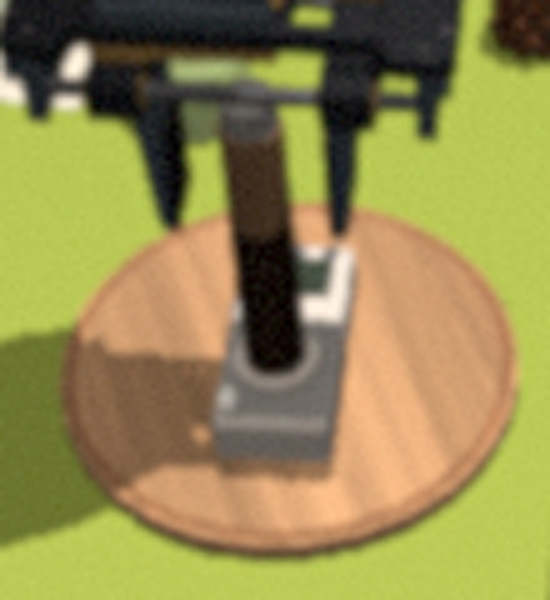

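Tube stands by itself and both fingers are clear of it. Withdrawing straight up.

```bash
python3 -m pendant '0 0 1 0 0 0 .3;0 0 2 0 0 0 .3;0 0 3 0 0 0 .3;0 0 3 0 0 0 .3;0 0 3 0 0 0 .3;-1 -2 2 0 0 0 .3;-2 -4 0 0 0 0 .3;-2 -4 0 0 0 0 .3;-2 -4 0 0 0 0 .3;-2 -4 0 0 0 0 .3;0 0 0 0 0 0 .3;0 0 0 0 0 0 .3'
python3 -m pendant '-2 -4 0 0 0 0 .3;-2 -4 0 0 0 0 .3;-2 -4 0 0 0 0 .3;0 0 0 0 0 0 .3;0 0 0 0 0 0 .3'
python3 - <<'E'
from h import *
for n in("side","top"):
    im=robot.read_camera(n)["image"]
    cv2.imwrite(f"pics/{n}25.png",np.clip(im[:,:,::-1]*1.4,0,255).astype(np.uint8))
E
```

```text
clock: 35.2
ee_pos: [418.1, -23.0, 283.2]
tool_rot: [[0.965, -0.261, 0.002], [-0.261, -0.965, 0.0], [0.002, -0.001, -1.0]]
ft_force: [-0.4, 0.6, -0.1]
opening: 0.696
clock: 35.7
ee_pos: [358.8, -142.3, 282.5]
tool_rot: [[0.966, -0.26, 0.001], [-0.26, -0.966, 0.001], [0.0, -0.001, -1.0]]
ft_force: [-0.3, 0.4, 0.1]
opening: 0.702
```

View pics/side25.png

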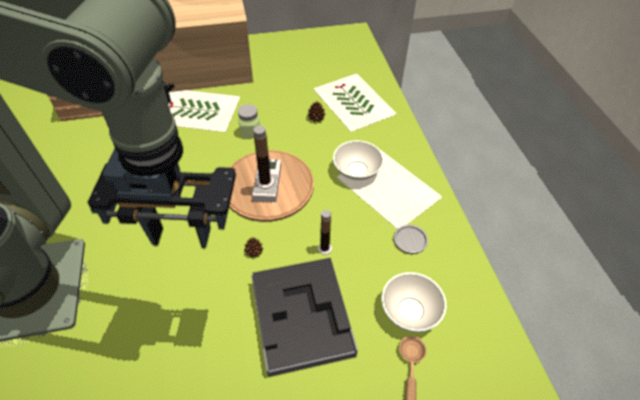

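View pics/top25.png

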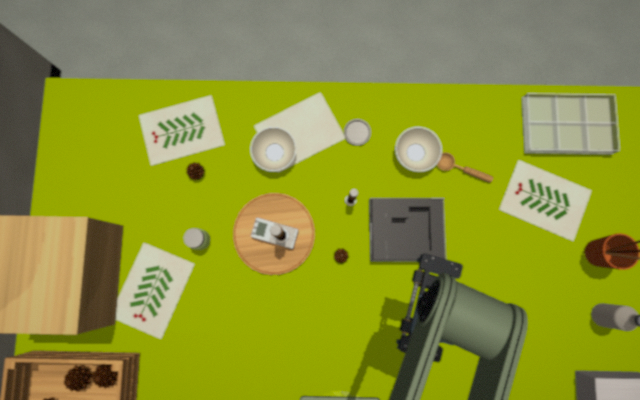

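The tube stands on the pan (side (263,160), top (279,235)). The jar, cone and bowls sit at their starting pixels. One close check before handing in.

```bash
python3 - <<'E'
from h import *
s=robot.read_camera("side")["image"];t=robot.read_camera("top")["image"]
a=cv2.resize(s[115:215,225:305],None,fx=5,fy=5,interpolation=cv2.INTER_CUBIC);b=cv2.resize(t[200:270,245:307],None,fx=6.4,fy=7.1428,interpolation=cv2.INTER_CUBIC) if 0 else cv2.resize(t[190:290,235:314],None,fx=5,fy=5,interpolation=cv2.INTER_CUBIC)
cv2.imwrite("pics/fin.png",np.clip(np.hstack([a,b])[:,:,::-1]*1.4,0,255).astype(np.uint8))
E
```

```text
(no output)
```

View pics/fin.png

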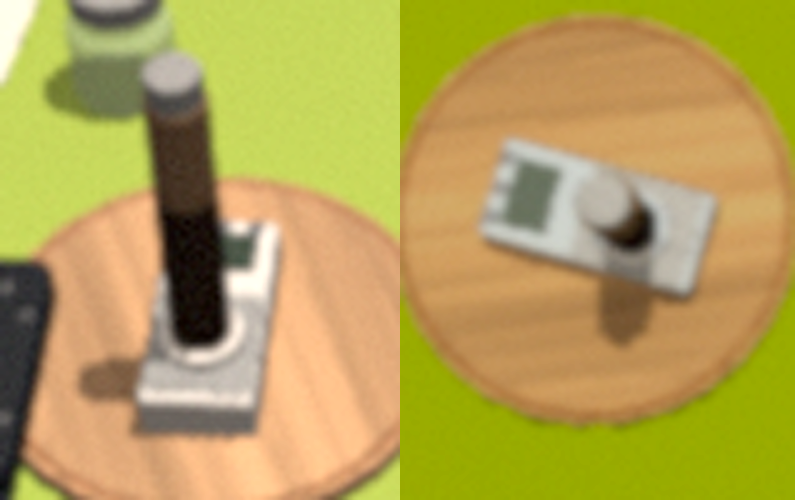

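```bash
python3 - <<'E'
from h import *
s=robot.read_camera("side");t=robot.read_camera("top")
f=np.array((203,337))/5+[225,115];p=np.array((173,75))/5+[225,115]
print("side: foot",ray(s,f,44),"plug",ray(s,p,205))
p=np.array((207,200))/5+[235,190];f=np.array((235,228))/5+[235,190];print("top: plug",ray(t,p,205),"foot",ray(t,f,44))
print(robot.job_done())
E
```

```text
side: foot [[511.784332   153.85823942  44.        ]] plug [[511.08964079 156.02325972 205.        ]]
top: plug [[508.86733481 155.86283696 205.        ]] foot [[508.12538598 155.58716279  44.        ]]
the job is handed in; nothing more can be done
None
```

The scale now lies face up near the middle of the board, with the tall tube standing upright on its pan. I handed the job in at about 36 s of the 72 s; no verdict is reported.

**How it was done:** I pinched the scale by its long sides and raised its free end about 10° while the other end was still under the lip. Then I drew it back and out, and stood it on its end on the board. There I opened the fingers a little, swung the tool round to the other side, gripped again and laid the scale over onto its back. Pressing it down took about 18 N at most (limit 60 N).

**Last checks:**
- **Scale:** its centre is within about 5 mm of the board's centre. It looked flat just before release, to about 3° either way.
- **Tube:** its foot is about 2–4 mm from the pan centre. The plug sits within about 2 mm of straight above the foot in both views, so it is upright to about 1°.
- **Bystanders:** the jar, the cone and both bowls are at their starting pixels. The gripper is well clear of everything.

**What disagreed:** the two cameras differed by up to about 5 mm on the scale's position, so I averaged them. Just after the first release the standing scale looked tilted 2–4°; it looked upright again once the fingers opened wider. My first regrip was about 6 mm too deep, so I reopened, backed off and gripped again.

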